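Tidy the dressing organizer

ROBOT

A 6-joint arm with a two-finger parallel gripper is mounted at the origin on the work surface. World frame = base frame: x ahead of the robot, y to its left, z up, the work surface at z = 0. Lengths are in m, angles in rad, forces in N, time in s.
With the tool pointing down it reaches from about 0.25 to 0.725 m from the base axis. Payload 4 kg.
Tool frame: the origin (TCP) lies on the centre line of the jaws, within the pads' length; the fingertips stand 17 mm ahead of it and the grasp point (between the pads) lies 2 mm behind it; z points along the fingers, y is the line along which they close (so a half turn about z gives the same grasp; the last joint's range is limited). The gripper opens to 85 mm and grips with 20 to 120 N. Pads are 22 mm wide; open, the fingers measure 114 mm over their backs; the gripper's body (76 mm by 85 mm) begins 54 mm behind the grasp point. The pads swing forward as they close: fully open they stand 13 mm farther back than shut.
Start: joints at [-1.281, 0.241, 0.005, 1.335, 0, 1.571], TCP at [0.143, -0.479, 0.248] pointing down, gripper open.
Joint ranges: [-2.72, 2.72], [-1.05, 1.87], [-1.09, 1.28], [-1.99, 2.15], [-1.42, 1.44], [-3.14, 3.14]. Speed limits (rad/s): [2.79, 2.79, 3.14, 3.14, 3.14, 3.14].

INTERFACE

Orientations are given as a unit quaternion [x, y, z, w].
In Python, from workcell import bot, camera, get_calibration gives the robot as it stands.
- The arm moves only by the tool apply_moves, never from a script. Its argument "steps" is a list of rows, each a list of 3 entries, a list of its own where there are three numbers: the shift along the tool's x, y, z as a fraction of full scale, then the turn, a rotation vector about the tool's x, y, z as a fraction of full scale, then the opening, from 0 (shut) to 1 (fully open). A call has exactly 8 rows; each row shifts and turns the commanded pose from where the row before left it, along the tool's axes as they then stand; what a row does not reach is not made up. Full scale, the value 1, is 20 cm for a shift and pi rad for a turn. A row lasts 1/12 s, in which the tool goes at most 41.7 mm and 7.16 degrees, less where a joint would pass 70% of its speed; a pose out of reach is approached as far as the arm can. A call with a number of a shift or a turn outside -1 to 1 is refused whole. A call with a gripper value outside its range is refused whole. The fingers move at their own pace and stop on an object; the grip force is fixed at half the most. Time passes only in rows, so rows that do not move let the fingers close, or fill a call up. It gives the time, the measured TCP pose, the force, the opening and the grip force at its end, in the units of the state.
- bot.get_obs(): the state, without advancing time (a new reading comes with each control period).
- camera(name): name is "scene" or "top" or "wrist"; returns (picture, depth): 420x560x3 uint8, red, green, blue; 420x560 float32, m along the optical axis (not along the pixel's ray), 0 where there is no reading.
- get_calibration(name): a dict with "fov_y" (degrees; the focal length in pixels is half the picture's height over the tangent of half this angle, whatever the lens; pixels are square), "cx", "cy" (the principal point, pixels), "dist_coeffs" ([k1, k2, p1, p2, k3] as OpenCV has them; the pictures are not rectified), "rvec" (rotation vector, rad) and "tvec" (3), from world to camera coordinates, as OpenCV has them. Camera axes: x right, y down, z forward; pixel columns grow to the right and rows downward; lengths in m; the calibration is good to about 2 mm. A picture is of the moment at which its call begins: read the wrist's pose just before it. get_calibration takes no time and is no camera call; for the wrist camera it gives the pose at the moment of the call.
- bot.job_done(): hands the job in; it is judged then, once.
The state is a dict: "clock": time; "joint_pos": joint angles; "joint_vel": joint speeds; "tau": joint torques, N m; "eef_pos": TCP position; "tool_rot": TCP orientation; "ft_force": force on the tool from outside, world axes, zero at the start; "ft_torque": the same for the moment, N m; "grip_width": finger opening in m; "grasp_force": force on a finger pad.
Only numpy, scipy, OpenCV 4.12 (cv2) and the standard library are available. Lean on these libraries where they do the work, as an engineer would, in place of code of your own. Each camera call takes 0.05 s, during which the arm holds its last target. There are 200 camera calls.

TASK

The pot and the little bottle have been left standing in the organizer's top tray: first stand both of them upright on the narrow wooden stand, side by side, without ever tipping either over. Then lay the comb flat in the long front compartment, and lay every hair clip flat in a clip compartment of its own with its wide head to the back. Leave everything else where it is.

Things in the scene. Friction and masses are not known exactly. Their poses are not given: they have to be found in the camera images.
- organizer: white plastic three-tier organizer, grey top floor, fixed, 153 (x) x 196 (y) mm. Origin: centre of its underside; front (-x) faces the robot, +x is its back, y = its width. Only the open top tier is used: its floor is 105 mm above the origin; all its walls and ribs, 3 to 17 mm thick, rise 8 mm above that floor. Along the front runs the comb compartment, behind it five clip compartments
- comb_bay (a point): centre of the floor of the long comb compartment, 54 mm (organizer x) by 187 mm (organizer y), flat floor; 46.5 mm in front of the organizer's middle. Axes as the organizer's
- clip_bay (a point): centre of the floor of the middle clip compartment, 28.5 mm behind the organizer's middle, axes as the organizer's; the others lie 38 and 76 mm to either side along y. Each is 90 mm long (x): the back 32 mm are 35 mm wide, the front 58 mm only 21 mm wide, so that a clip lies flat only with its wide head to the back. Walls 8 mm high
- stand: dark wood stand, fixed: a narrow level beam 32 mm deep (x) and 200 mm long (y) on two posts over a 70 x 190 mm foot. Origin: centre of its underside; the beam's top is 90 mm above the origin
- pot: closed white ceramic sindoor pot, lid stuck on: foot 38 mm across, upright round wall 46 mm across from 12 to 40 mm height, lid rim 49 mm across at 40 to 43 mm, knob up to 60 mm; about 110 g. Origin: centre of its foot, z up. Starts standing in the comb compartment
- bottle: small sealed amber glass bottle, 32 mm across up to 46 mm height, neck and brass cap 19 mm across up to 71 mm; about 60 g. Origin: centre of its foot, z up. Starts standing in the comb compartment
- comb: two-sided wooden comb lying flat, 150 (x) x 44 (y) mm, 6 mm thick, with a raised back bar along its middle, 110 mm (x) x 12 mm (y), up to 22 mm height, to hold it by; 45 g. Origin: centre of its underside; x = its length
- clip1: yellow plastic hair clip lying flat, 80 mm long (x), 6 mm thick: wide head (27 mm wide, 22 mm long) at +x, narrow tail (13 mm wide) at -x; on top a finger bar 40 mm (x, from -15 to +25 mm) x 10 mm (y) up to 22 mm height, to hold it by; 20 g. Origin: centre of the length, underside. May be absent
- clip1_head (a point): end of the wide head of clip1, 40 mm along +x from its origin, 3 mm up
- clip2: yellow plastic hair clip lying flat, 80 mm long (x), 6 mm thick: wide head (27 mm wide, 22 mm long) at +x, narrow tail (13 mm wide) at -x; on top a finger bar 40 mm (x, from -15 to +25 mm) x 10 mm (y) up to 22 mm height, to hold it by; 20 g. Origin: centre of the length, underside. May be absent
- clip2_head (a point): end of the wide head of clip2, 40 mm along +x from its origin, 3 mm up
- clip3: yellow plastic hair clip lying flat, 80 mm long (x), 6 mm thick: wide head (27 mm wide, 22 mm long) at +x, narrow tail (13 mm wide) at -x; on top a finger bar 40 mm (x, from -15 to +25 mm) x 10 mm (y) up to 22 mm height, to hold it by; 20 g. Origin: centre of the length, underside. May be absent
- clip3_head (a point): end of the wide head of clip3, 40 mm along +x from its origin, 3 mm up
- clip4: yellow plastic hair clip lying flat, 80 mm long (x), 6 mm thick: wide head (27 mm wide, 22 mm long) at +x, narrow tail (13 mm wide) at -x; on top a finger bar 40 mm (x, from -15 to +25 mm) x 10 mm (y) up to 22 mm height, to hold it by; 20 g. Origin: centre of the length, underside. May be absent
- clip4_head (a point): end of the wide head of clip4, 40 mm along +x from its origin, 3 mm up
- clip5: yellow plastic hair clip lying flat, 80 mm long (x), 6 mm thick: wide head (27 mm wide, 22 mm long) at +x, narrow tail (13 mm wide) at -x; on top a finger bar 40 mm (x, from -15 to +25 mm) x 10 mm (y) up to 22 mm height, to hold it by; 20 g. Origin: centre of the length, underside. May be absent
- clip5_head (a point): end of the wide head of clip5, 40 mm along +x from its origin, 3 mm up
- cream_tin: round aluminium tin 66 mm across, 24 mm high; a bystander, not to be disturbed. Origin: centre of its underside
- spool: wooden thread spool 30 mm across, 30 mm high, standing among the clips; a bystander, not to be disturbed. Origin: centre of its underside
- soap_box: cardboard box 60 x 90 x 35 mm; a bystander, not to be disturbed. Origin: centre of its underside
- talc: white bottle 54 mm across, 140 mm high; a bystander, not to be disturbed. Origin: centre of its underside
- mug: steel mug 76 mm across, 85 mm high; a bystander, not to be disturbed. Origin: centre of its underside
- bangle: brass bangle 68 mm across, 12 mm high, lying flat; a bystander, not to be disturbed. Origin: centre of its underside
Mind the look-alikes: they are no part of the job. What is meant by the pot is not blue or pink, and is the smaller of those in its own colour.

How it is judged:
By the outcome, as a careful person would: the job done as asked, in the order asked, and still so for the second after the job is handed in, with the robot touching nothing.
Of clip1, clip2, clip3, clip4, clip5 only 3 to 5 are there at a start; the rules pass over those that are not, and their reading is None.
At some moment in a run one of clip1, clip2, clip3, clip4, clip5, comb may be knocked a few centimetres aside while the robot is not near it.
It also fails if it takes over 210 s, if anything falls off the work surface, if the arm or the gripper's body presses on something with over 40 N, if the wrist force passes 120 N, or if a joint passes its speed limit or range.

## Working session

There is one attempt and no reset: what is moved stays moved. The work goes in short steps, Python scripts to look and compute and a tool call to move; the robot and the scene stay as the last step left them, time stands still between calls to the robot, and variables do not carry over. Pictures are saved under pics/ and viewed, at most 14 in all, crops included, and the job is handed in when it is done.

Besides the shell and the picture viewer there is one more tool, called after "Call:" as name([rows], argument=value, ...), one row to a line, values as JSON. apply_moves: Moves the arm, as the interface text tells. Its arguments: {"type":"object","properties":{"steps":{"type":"array"}},"required":["steps"]}

```bash
mkdir -p pics; ls
python3 - <<'E'
from workcell import bot,camera,get_calibration
import cv2,numpy as np
o=bot.get_obs();print({k:np.round(v,3).tolist() for k,v in o.items()})
for n in("top","scene"):
    p,d=camera(n);np.savez(f"pics/{n}0.npz",p=p,d=d)
    cv2.imwrite(f"pics/{n}0.png",p[:,:,::-1]);print(n,get_calibration(n))
print(get_calibration("wrist"))
E
```

```text
pics
{'clock': 0.0, 'joint_pos': [-1.281, 0.241, 0.004, 1.335, 0.0, 1.571], 'joint_vel': [0.002, -0.001, -0.002, 0.001, 0.001, -0.001], 'tau': [-0.0, -37.232, 25.241, 0.017, -0.0, 0.0], 'eef_pos': [0.143, -0.479, 0.247], 'tool_rot': [0.99, 0.144, -0.0, -0.001], 'ft_force': [0.349, -0.605, 0.181], 'ft_torque': [0.069, -0.004, 0.047], 'grasp_force': 0.0, 'grip_width': 0.085}
top {'fov_y': 47.16499861949601, 'cx': 277.25738558398575, 'cy': 209.54090950280238, 'dist_coeffs': array([-0.15679775,  0.        ,  0.        ,  0.        ,  0.        ]), 'rvec': array([ 2.1923024, -2.1606319,  0.0815311]), 'tvec': array([-0.03009796,  0.54622493,  1.14671347])}
scene {'fov_y': 47.81150190055992, 'cx': 279.54735267158884, 'cy': 208.4673440989324, 'dist_coeffs': array([-0.04455191,  0.        ,  0.        ,  0.        ,  0.        ]), 'rvec': array([ 2.04006391,  0.67639786, -0.35763448]), 'tvec': array([-0.44074214, -0.10128575,  1.45945483])}
{'fov_y': 69.06152625229642, 'cx': 273.3525164642054, 'cy': 206.02628543347595, 'dist_coeffs': array([-0.0683289,  0.       ,  0.       ,  0.       ,  0.       ]), 'rvec': array([-2.33905517,  1.74065196,  0.24230703]), 'tvec': array([-0.49869147, -0.03477852,  0.37969105])}
```

View pics/top0.png

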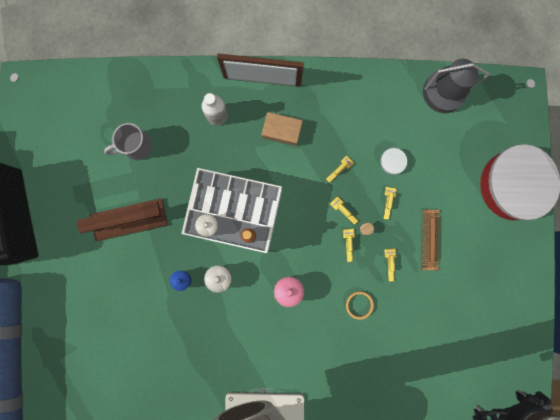

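View pics/scene0.png

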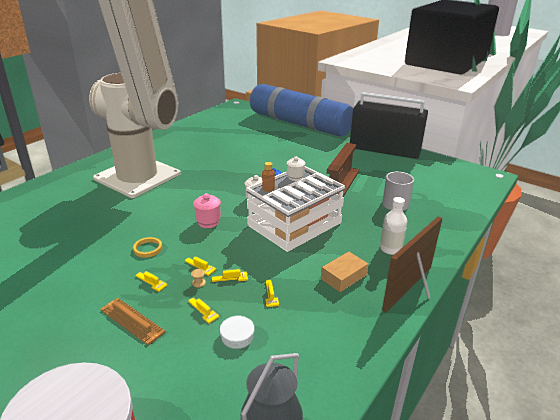

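Top view: organizer near px (233,210), with the small white pot at (206,225) and the bottle at (248,236) in its front bay. The stand is at (130,218), the comb at (431,240), and five clips are at (341,170), (345,210), (389,202), (350,245) and (391,265). The larger white pot at (218,279) is a look-alike.

```bash
cat > h.py <<'E'
from workcell import bot,camera,get_calibration
import cv2,numpy as np
from scipy.spatial.transform import Rotation as Ro
def cam(n):
    c=get_calibration(n);f=210/np.tan(np.radians(c['fov_y']/2))
    return np.array([[f,0,c['cx']],[0,f,c['cy']],[0,0,1]]),c['dist_coeffs'],cv2.Rodrigues(c['rvec'])[0],c['tvec']
def rays(n,uv):
    K,D,R,t=cam(n);q=cv2.undistortPoints(np.float64(uv).reshape(-1,1,2),K,D)[:,0]
    return -R.T@t,np.c_[q,np.ones(len(q))]@R   # centre, dirs with unit optical depth
def onplane(n,uv,z):
    c,r=rays(n,uv);return c+r*((z-c[2])/r[:,2])[:,None]
def cloud(n,d):
    v,u=np.mgrid[:420,:560];c,r=rays(n,np.c_[u.ravel(),v.ravel()])
    P=c+r*d.reshape(-1,1);P[d.ravel()==0]=np.nan;return P.reshape(420,560,3)
def rect(P):
    (c,(w,h),a)=cv2.minAreaRect(np.float32(P[:,:2]*1000))
    if w<h:w,h,a=h,w,a+90
    return np.round(c,1),round(w,1),round(h,1),round((a+90)%180-90,1)
def yellow(p):
    h=cv2.cvtColor(p,cv2.COLOR_RGB2HSV);return cv2.inRange(h,(22,150,110),(34,255,255))
def clips(n,p,d,minA=60):
    """list of (centre xy mm, head yaw deg) from colour mask + depth"""
    P=cloud(n,d);k,l,s,_=cv2.connectedComponentsWithStats(yellow(p));out=[]
    for i in range(1,k):
        if s[i,4]<minA: continue
        v,u=np.where(l==i);c0,r=rays(n,np.c_[u,v])
        Q=P[v,u];ok=np.isfinite(Q[:,2]);Q=Q[ok]
        c,w,hh,a=rect(Q);e=np.array([np.cos(np.radians(a)),np.sin(np.radians(a))])
        x=(Q[:,:2]*1000-c)@e;y=(Q[:,:2]*1000-c)@[-e[1],e[0]]
        wd=lambda m:np.ptp(y[m]) if m.sum()>1 else 0
        a2=a if wd(x>w/2-18)>wd(x<-w/2+18) else a+180
        out.append((c,a2,w,hh,round(wd(x>w/2-18),1),round(wd(x<-w/2+18),1),round(np.nanmedian(Q[:,2])*1000,1),(int(u.mean()),int(v.mean()))))
    return out
def plan(x,y,z,yaw):
    """mm/deg target -> turn rows then shift fractions (tool axes after turn)"""
    o=bot.get_obs();R=Ro.from_quat(o['tool_rot'])
    c,s=np.cos(np.radians(yaw)),np.sin(np.radians(yaw))
    T=Ro.from_matrix(np.array([[c,s,0],[s,-c,0],[0,0,-1]]))
    rv=(R.inv()*T).as_rotvec()/np.pi
    sh=T.inv().apply(np.array([x,y,z])/1000-o['eef_pos'])/.2
    up=0
    print('pos',np.round(o['eef_pos']*1000,1),'turn',np.round(rv,4),'rows',round(np.abs(rv).max()/.0397,1),'shift',np.round(sh,4),'q6end~',round(yaw-np.degrees(np.arctan2(y,x)),0),'w',o['grip_width'],'t',round(o['clock'],1))
E
python3 - <<'E'
from h import *
a=np.load('pics/top0.npz');p,d=a['p'],a['d'];P=cloud('top',d)
for c in clips('top',p,d):print(c)
def box(u0,u1,v0,v1):return P[v0:v1,u0:u1].reshape(-1,3)
def sel(B,z0,z1):return B[(B[:,2]>z0)&(B[:,2]<z1)]
B=box(170,290,160,260);print('floor z',np.nanmedian(sel(B,.095,.125)[:,2]))
print('org',rect(sel(B,.1085,.12)),rect(sel(B,.095,.12)))
B=box(70,175,190,245);s=sel(B,.075,.105);print('stand',rect(s),np.median(s[:,2]),len(s))
B=box(190,222,205,240);s=sel(B,.13,.152);print('pot',rect(s),s[:,:2].mean(0),'top',np.nanmax(B[:,2]));s=sel(B,.155,.18);print(s.mean(0))
B=box(235,262,220,252);s=sel(B,.155,.19);print('bottle',rect(s),np.nanmax(B[:,2]))
B=box(415,446,200,278);s=sel(B,.014,.03);print('comb bar',rect(s),np.median(s[:,2]));s=sel(B,.003,.03);print(rect(s))
B=box(110,450,100,320)
print('table',np.nanmedian(P[300:330,80:140,2]))
E
```

```text
floor z 0.10610187828805506
org (array([537.6,  81.1]), 197.7, 153.9, 78.2) (array([537.8,  81. ]), 198.1, 153.8, 78.4)
stand (array([517.8, 349.7]), 201.4, 33.2, -76.4) 0.09002371944694332 1189
pot (array([501. , 130.8]), 47.9, 47.2, -42.8) [0.50057716 0.13008624] top 0.16989324481380286
[0.5011758  0.13097507 0.15886021]
bottle (array([480.7,  40.1]), 25.4, 23.8, 39.7) 0.17970822350236104
comb bar (array([ 478.4, -404.5]), 106.1, 14.7, -1.1) 0.020728332465010935
(array([ 481.5, -403.7]), 192.3, 76.9, 0.9)
table 0.00021599692701401718
```

Run:
```python
from h import *
a=np.load('pics/top0.npz');p,d=a['p'],a['d'];H=cv2.cvtColor(p,cv2.COLOR_RGB2HSV)
for u,v in[(341,170),(345,210),(389,202),(350,245),(391,265)]:
    w=H[v-12:v+13,u-12:u+13].reshape(-1,3);w=w[(w[:,0]<36)&(w[:,1]>120)];print(len(w),np.percentile(w,[5,50,95],axis=0).tolist())
plan(501,131,190,-11.7)
```

```text
166 [[23.0, 127.0, 132.25], [24.0, 144.0, 212.0], [26.0, 148.0, 227.0]]
195 [[23.0, 127.0, 166.0], [25.0, 142.0, 220.0], [28.0, 147.0, 233.0]]
157 [[23.0, 127.0, 161.4], [25.0, 141.0, 218.0], [28.0, 148.0, 233.0]]
154 [[24.0, 123.0, 172.9], [26.0, 140.0, 220.0], [28.0, 146.35, 233.0]]
165 [[23.0, 125.0, 169.2], [26.0, 140.0, 217.0], [28.0, 148.0, 233.0]]
pos [ 142.7 -478.7  247.5] turn [-0.0006  0.0002  0.1572] rows 4.0 shift [ 1.1361 -3.3482  0.2874] q6end~ -26.0 w 0.08533360944145152 t 0.1
```

Call:
apply_moves([
  [[0,0,0],[0,0,0.0393],1],
  [[0,0,0],[0,0,0.0393],1],
  [[0,0,0],[0,0,0.0393],1],
  [[0,0,0],[0,0,0.0393],1],
  [[0.063,-0.186,0],[0,0,0],0.8],
  [[0.063,-0.186,0],[0,0,0],0.8],
  [[0.063,-0.186,0],[0,0,0],0.8],
  [[0.063,-0.186,0],[0,0,0],0.8],
])

```text
clock: 0.77
eef_pos: [0.2225, -0.342, 0.2477]
tool_rot: [0.995, -0.103, -0.0, -0.001]
ft_force: [0.3, 0.8, 0.4]
grip_width: 0.0684
grasp_force: 0.0
```

Call:
apply_moves([
  [[0.063,-0.186,0],[0,0,0],0.8],
  [[0.063,-0.186,0],[0,0,0],0.8],
  [[0.063,-0.186,0],[0,0,0],0.8],
  [[0.063,-0.186,0],[0,0,0],0.8],
  [[0.063,-0.186,0],[0,0,0],0.8],
  [[0.063,-0.186,0],[0,0,0],0.8],
  [[0.063,-0.186,0],[0,0,0],0.8],
  [[0.063,-0.186,0],[0,0,0],0.8],
])

```text
clock: 1.43
eef_pos: [0.3809, -0.0742, 0.2482]
tool_rot: [0.995, -0.097, 0.0, -0.002]
ft_force: [1.1, -0.2, 0.1]
grip_width: 0.0683
grasp_force: 0.0
```

Call:
apply_moves([
  [[0.063,-0.186,0],[0,0,0],0.8],
  [[0.063,-0.186,0],[0,0,0],0.8],
  [[0.063,-0.186,0],[0,0,0],0.8],
  [[0.063,-0.186,0],[0,0,0],0.8],
  [[0.063,-0.186,0],[0,0,0],0.8],
  [[0.063,-0.186,0],[0,0,0],0.8],
  [[0,0,0],[0,0,0],0.8],
  [[0,0,0],[0,0,0],0.8],
])

```text
clock: 2.1
eef_pos: [0.4714, 0.0079, 0.2579]
tool_rot: [0.998, -0.022, -0.0, -0.052]
ft_force: [-0.0, -0.2, 0.2]
grip_width: 0.0681
grasp_force: 0.0
```

```bash
sed -i 's/(22,150,110),(34,255,255)/(21,110,110),(32,255,255)/' h.py
python3 - <<'E'
from h import *
plan(501,131,127,-11.7)
a=np.load('pics/top0.npz');p,d=a['p'],a['d']
for c in clips('top',p,d):print(c)
p,d=camera('wrist');np.savez("pics/w1.npz",p=p,d=d);cv2.imwrite('pics/w1.png',p[:,:,::-1])
P=cloud('wrist',d).reshape(-1,3)
def sel(x,y,r,z0,z1):return P[(np.hypot(P[:,0]-x,P[:,1]-y)<r)&(P[:,2]>z0)&(P[:,2]<z1)]
for n,x,y,z0,z1 in(('pot',.501,.131,.138,.152),('knob',.501,.131,.155,.18),('bottle',.481,.04,.16,.19)):
    s=sel(x,y,.04,z0,z1);print(n,len(s),rect(s) if len(s)>5 else '',s[:,2].max() if len(s) else '')
E
```

```text
pos [471.4   7.9 257.9] turn [-0.0327  0.0034  0.0506] rows 1.3 shift [ 0.02   -0.6325  0.6546] q6end~ -26.0 w 0.06807240078400831 t 2.1
(array([ 649.8, -174. ]), -43.9, 79.4, 26.6, np.float64(26.6), np.float64(14.2), np.float64(6.4), (339, 168))
(array([ 569.1, -299.4]), -7.6, 78.8, 27.2, np.float64(27.2), np.float64(12.5), np.float64(6.9), (388, 201))
(array([ 547. , -188.5]), 45.9, 78.6, 26.8, np.float64(26.8), np.float64(13.8), np.float64(6.3), (343, 209))
(array([ 463.2, -199.5]), 1.1, 78.8, 28.0, np.float64(28.0), np.float64(14.3), np.float64(7.1), (348, 242))
(array([ 415.9, -302.6]), 0.2, 76.7, 27.8, np.float64(27.8), np.float64(12.7), np.float64(5.9), (390, 262))
pot 823 (array([500.4, 128.5]), 48.6, 48.0, -59.4) 0.15199276030821438
knob 942 (array([500.8, 128.4]), 36.7, 34.4, -7.6) 0.16697200888648298
bottle 619 (array([480.8,  38. ]), 18.3, 18.1, -63.6) 0.1783493335406847
```

Run:
```python
from h import *
o=bot.get_obs();print(np.round(o['joint_pos'],3),np.round(o['joint_vel'],3),np.round(o['eef_pos'],4))
print(np.round(Ro.from_quat(o['tool_rot']).as_matrix(),3))
```

```text
[-0.047  0.18  -0.051  1.343  0.103  3.141] [-0.013 -0.016 -0.017 -0.    -0.001 -0.   ] [0.4708 0.0076 0.2579]
[[ 0.999 -0.046  0.002]
 [-0.046 -0.994  0.103]
 [-0.003 -0.103 -0.995]]
```

View pics/w1.png

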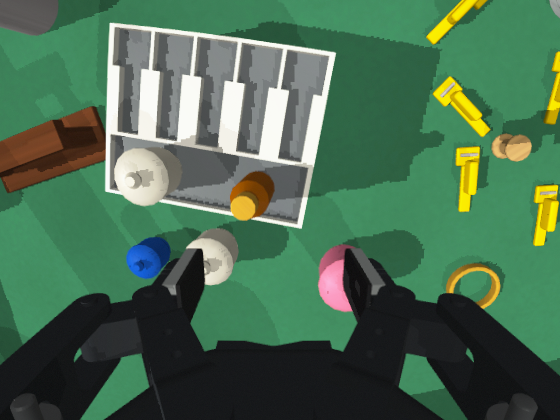

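Joint 6 hit its range limit (q6 = 180° + q1 − yaw), so I'll use the other half-turn, yaw 168°.

Call:
apply_moves([
  [[0,0,0],[0,0,-0.038],0.8],
  [[0,0,0],[0,0,-0.038],0.8],
  [[0,0,0],[0,0,-0.038],0.8],
  [[0,0,0],[0,0,-0.038],0.8],
  [[0,0,0],[0,0,-0.038],0.8],
  [[0,0,0],[0,0,-0.038],0.8],
  [[0,0,0],[0,0,-0.038],0.8],
  [[0,0,0],[0,0,-0.038],0.8],
])

```text
clock: 2.82
eef_pos: [0.4703, 0.0068, 0.2584]
tool_rot: [0.896, 0.44, 0.024, -0.046]
ft_force: [-0.4, -0.7, -0.2]
grip_width: 0.0681
grasp_force: 0.0
```

Call:
apply_moves([
  [[0,0,0],[0,0,-0.038],0.8],
  [[0,0,0],[0,0,-0.038],0.8],
  [[0,0,0],[0,0,-0.038],0.8],
  [[0,0,0],[0,0,-0.038],0.8],
  [[0,0,0],[0,0,-0.038],0.8],
  [[0,0,0],[0,0,-0.038],0.8],
  [[0,0,0],[0,0,-0.038],0.8],
  [[0,0,0],[0,0,-0.038],0.8],
])

```text
clock: 3.48
eef_pos: [0.4703, 0.0068, 0.2584]
tool_rot: [0.594, 0.803, 0.042, -0.03]
ft_force: [-0.0, 0.2, 0.1]
grip_width: 0.0682
grasp_force: 0.0
```

Call:
apply_moves([
  [[0,0,0],[0,0,-0.038],0.8],
  [[0,0,0],[0,0,-0.038],0.8],
  [[0,0,0],[0,0,-0.038],0.8],
  [[0,0,0],[0,0,-0.038],0.8],
  [[0,0,0],[0,0,-0.038],0.8],
  [[0,0,0],[0,0,-0.038],0.8],
  [[0,0,0],[0,0,-0.038],0.8],
  [[0,0,0],[0,0,0],0.8],
])

```text
clock: 4.15
eef_pos: [0.4704, 0.0069, 0.2584]
tool_rot: [0.219, 0.974, 0.051, -0.01]
ft_force: [0.1, 0.4, 0.4]
grip_width: 0.0681
grasp_force: 0.0
```

Run:
```python
from h import *
plan(501,129.5,250,168.3)
```

```text
pos [470.4   6.9 258.4] turn [ 0.0315 -0.0096 -0.0754] rows 1.9 shift [-0.0256  0.6315  0.042 ] q6end~ 154.0 w 0.06805890474094081 t 4.2
```

Call:
apply_moves([
  [[0,0,0],[0.0105,-0.0032,-0.0251],0.8],
  [[0,0,0],[0.0105,-0.0032,-0.0251],0.8],
  [[0,0,0],[0.0105,-0.0032,-0.0251],0.8],
  [[-0.0064,0.158,0.0105],[0,0,0],0.8],
  [[-0.0064,0.158,0.0105],[0,0,0],0.8],
  [[-0.0064,0.158,0.0105],[0,0,0],0.8],
  [[-0.0064,0.158,0.0105],[0,0,0],0.8],
  [[0,0,0],[0,0,0],0.8],
])

```text
clock: 4.82
eef_pos: [0.5025, 0.1342, 0.2494]
tool_rot: [0.102, 0.995, 0.001, 0.0]
ft_force: [0.2, -0.5, 0.0]
grip_width: 0.0681
grasp_force: 0.0
```

Run:
```python
from h import *
plan(501,129.5,127,168.3)
```

```text
pos [502.5 134.2 249.4] turn [ 0.0008 -0.      0.0001] rows 0.0 shift [ 0.0027 -0.0243  0.6121] q6end~ 154.0 w 0.06814070926536986 t 4.8
```

Call:
apply_moves([
  [[0.003,-0.024,0.1],[0,0,0],0.8],
  [[0,0,0.1],[0,0,0],0.8],
  [[0,0,0.1],[0,0,0],0.8],
  [[0,0,0.1],[0,0,0],0.8],
  [[0,0,0.08],[0,0,0],0.8],
  [[0,0,0.07],[0,0,0],0.8],
  [[0,0,0.062],[0,0,0],0.8],
  [[0,0,0],[0,0,0],0.8],
])

```text
clock: 5.48
eef_pos: [0.4982, 0.1242, 0.1252]
tool_rot: [0.104, 0.995, -0.001, -0.002]
ft_force: [-0.5, -0.0, -0.3]
grip_width: 0.0684
grasp_force: 0.0
```

Call:
apply_moves([
  [[0,0,0],[0,0,0],0.3],
  [[0,0,0],[0,0,0],0.3],
  [[0,0,0],[0,0,0],0.3],
  [[0,0,0],[0,0,0],0.3],
  [[0,0,0],[0,0,0],0.3],
  [[0,0,0],[0,0,0],0.3],
  [[0,0,0],[0,0,0],0.3],
  [[0,0,0],[0,0,0],0.3],
])

```text
clock: 6.15
eef_pos: [0.5014, 0.1257, 0.129]
tool_rot: [0.103, 0.995, 0.0, 0.001]
ft_force: [-0.8, -1.2, 6.2]
grip_width: 0.0462
grasp_force: 61.5
```

Run:
```python
from h import *
plan(507.2,393.4,127,193.6)
```

```text
pos [501.4 125.7 129. ] turn [ 1.000e-04  9.000e-04 -1.409e-01] rows 3.6 shift [-0.3428  1.2943  0.0099] q6end~ 156.0 w 0.04621032048944525 t 6.2
```

Call:
apply_moves([
  [[0,0,-0.04],[0,0,0],0.3],
  [[0,0,-0.08],[0,0,0],0.3],
  [[0,0,-0.1],[0,0,0],0.3],
  [[0,0,-0.1],[0,0,0],0.3],
  [[0,0,-0.06],[0,0,0],0.3],
  [[0,0,0],[0,0,-0.02],0.3],
  [[0,0,0],[0,0,-0.03],0.3],
  [[0,0,0],[0,0,-0.03],0.3],
])

```text
clock: 6.82
eef_pos: [0.5005, 0.126, 0.2043]
tool_rot: [-0.026, 1.0, 0.0, 0.0]
ft_force: [-0.9, 0.3, -1.4]
grip_width: 0.0457
grasp_force: 61.4
```

Call:
apply_moves([
  [[0,0,0],[0,0,-0.03],0.3],
  [[0,0,0],[0,0,-0.031],0.3],
  [[-0.02,0.08,0],[0,0,0],0.3],
  [[-0.035,0.13,0],[0,0,0],0.3],
  [[-0.035,0.14,0],[0,0,0],0.3],
  [[-0.04,0.15,0],[0,0,0],0.3],
  [[-0.04,0.15,0],[0,0,0],0.3],
  [[-0.04,0.15,0],[0,0,0],0.3],
])

```text
clock: 7.48
eef_pos: [0.5033, 0.2926, 0.204]
tool_rot: [-0.119, 0.993, 0.0, 0.0]
ft_force: [-0.1, 0.3, -1.2]
grip_width: 0.0459
grasp_force: 61.5
```

Call:
apply_moves([
  [[-0.04,0.15,0],[0,0,0],0.3],
  [[-0.04,0.14,0],[0,0,0],0.3],
  [[-0.033,0.12,0],[0,0,0],0.3],
  [[-0.02,0.084,0],[0,0,0],0.3],
  [[0,0,0],[0,0,0],0.3],
  [[0,0,0],[0,0,0],0.3],
  [[0,0,0],[0,0,0],0.3],
  [[0,0,0],[0,0,0],0.3],
])

```text
clock: 8.15
eef_pos: [0.5062, 0.3924, 0.204]
tool_rot: [-0.118, 0.993, -0.0, 0.0]
ft_force: [0.1, -0.2, -1.6]
grip_width: 0.0461
grasp_force: 61.5
```

Run:
```python
from h import *
plan(507.2,393.4,130,193.6)
p,d=camera('wrist');np.savez("pics/w2.npz",p=p,d=d);cv2.imwrite('pics/w2.png',p[:,:,::-1])
P=cloud('wrist',d).reshape(-1,3);B=P[(abs(P[:,2]-.09)<.006)&(P[:,1]>.22)&(P[:,1]<.48)&(P[:,0]>.4)]
print(len(B),rect(B),np.median(B[:,2]))
```

```text
pos [506.2 392.4 204. ] turn [-0.0001  0.     -0.0002] rows 0.0 shift [-0.0059  0.004   0.3698] q6end~ 156.0 w 0.046089921327977255 t 8.2
8974 (array([603.4, 372.6]), 214.6, 200.8, 15.3) 0.09028018270616377
```

View pics/w2.png

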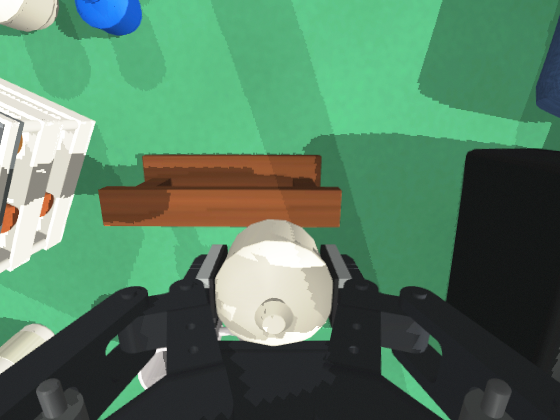

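Run:
```python
from h import *
a=np.load('pics/w2.npz');P=cloud('wrist',a['d'])[186:232,90:350].reshape(-1,3)
B=P[(abs(P[:,2]-.09)<.006)];print(len(B),rect(B),np.median(B[:,2]))
Q=cloud('wrist',a['d'])[215:350,215:335].reshape(-1,3);Q=Q[(Q[:,2]>.195)&(Q[:,2]<.26)];print(rect(Q),np.percentile(Q[:,2],[1,50,99]))
```

```text
8871 (array([518.6, 349.2]), 201.1, 32.4, -76.6) 0.0902921032466032
(array([504.8, 392.4]), 56.7, 45.1, -78.0) [0.19635825 0.22874604 0.24069404]
```

Call:
apply_moves([
  [[-0.008,0.002,0.06],[0,0,0],0.3],
  [[0,0,0.1],[0,0,0],0.3],
  [[0,0,0.1],[0,0,0],0.3],
  [[0,0,0.08],[0,0,0],0.3],
  [[0,0,0.05],[0,0,0],0.3],
  [[0,0,0.03],[0,0,0],0.3],
  [[0,0,0.016],[0,0,0],0.3],
  [[0,0,0],[0,0,0],0.3],
])

```text
clock: 8.87
eef_pos: [0.508, 0.3939, 0.1167]
tool_rot: [-0.118, 0.993, 0.0, 0.0]
ft_force: [0.5, -0.5, -0.8]
grip_width: 0.0457
grasp_force: 61.5
```

Call:
apply_moves([
  [[0,0,0],[0,0,0],0.3],
  [[0,0,0],[0,0,0],0.3],
  [[0,0,0],[0,0,0],0.3],
  [[0,0,0],[0,0,0],0.3],
  [[0,0,0],[0,0,0],0.3],
  [[0,0,0],[0,0,0],0.3],
  [[0,0,0],[0,0,0],0.3],
  [[0,0,0],[0,0,0],0.3],
])

```text
clock: 9.53
eef_pos: [0.5078, 0.3942, 0.1168]
tool_rot: [-0.119, 0.993, 0.0, 0.0]
ft_force: [-0.2, -1.0, -0.6]
grip_width: 0.0461
grasp_force: 61.5
```

Call:
apply_moves([
  [[0,0,0.004],[0,0,0],0.3],
  [[0,0,0.004],[0,0,0],0.3],
  [[0,0,0],[0,0,0],0.3],
  [[0,0,0],[0,0,0],0.3],
  [[0,0,0],[0,0,0],0.3],
  [[0,0,0],[0,0,0],0.3],
  [[0,0,0],[0,0,0],0.3],
  [[0,0,0],[0,0,0],0.3],
])

```text
clock: 10.2
eef_pos: [0.5078, 0.3942, 0.1152]
tool_rot: [-0.119, 0.993, 0.0, 0.0]
ft_force: [-0.1, -0.2, -1.5]
grip_width: 0.0459
grasp_force: 61.5
```

Call:
apply_moves([
  [[0,0,0.004],[0,0,0],0.3],
  [[0,0,0],[0,0,0],0.3],
  [[0,0,0],[0,0,0],0.3],
  [[0,0,0],[0,0,0],0.3],
  [[0,0,0],[0,0,0],0.3],
  [[0,0,0],[0,0,0],0.3],
  [[0,0,0],[0,0,0],0.3],
  [[0,0,0],[0,0,0],0.3],
])

```text
clock: 10.87
eef_pos: [0.5078, 0.3942, 0.1144]
tool_rot: [-0.119, 0.993, 0.0, 0.0]
ft_force: [-0.4, 0.1, -0.9]
grip_width: 0.0463
grasp_force: 61.5
```

Call:
apply_moves([
  [[0,0,0.004],[0,0,0],0.3],
  [[0,0,0],[0,0,0],0.3],
  [[0,0,0],[0,0,0],0.3],
  [[0,0,0],[0,0,0],0.3],
  [[0,0,0],[0,0,0],0.3],
  [[0,0,0],[0,0,0],0.3],
  [[0,0,0],[0,0,0],0.3],
  [[0,0,0],[0,0,0],0.3],
])

```text
clock: 11.53
eef_pos: [0.508, 0.3943, 0.114]
tool_rot: [-0.119, 0.993, 0.0, 0.001]
ft_force: [-0.3, -1.2, 4.5]
grip_width: 0.0462
grasp_force: 61.7
```

Call:
apply_moves([
  [[0,0,0.003],[0,0,0],0.3],
  [[0,0,0],[0,0,0],0.3],
  [[0,0,0],[0,0,0],0.3],
  [[0,0,0],[0,0,0],0.3],
  [[0,0,0],[0,0,0],0.3],
  [[0,0,0],[0,0,0],0.3],
  [[0,0,0],[0,0,0],0.3],
  [[0,0,0],[0,0,0],0.3],
])

```text
clock: 12.2
eef_pos: [0.508, 0.3943, 0.114]
tool_rot: [-0.119, 0.993, 0.0, 0.001]
ft_force: [-1.7, -1.0, 8.2]
grip_width: 0.0464
grasp_force: 61.8
```

Call:
apply_moves([
  [[0,0,-0.003],[0,0,0],0.52],
  [[0,0,0],[0,0,0],0.6],
  [[0,0,0],[0,0,0],0.7],
  [[0,0,0],[0,0,0],0.8],
  [[0,0,0],[0,0,0],0.8],
  [[0,0,0],[0,0,0],0.8],
  [[0,0,-0.03],[0,0,0],0.8],
  [[0,0,-0.06],[0,0,0],0.8],
])

```text
clock: 12.87
eef_pos: [0.5068, 0.3934, 0.13]
tool_rot: [-0.119, 0.993, -0.001, -0.001]
ft_force: [-0.8, -0.4, -0.4]
grip_width: 0.0684
grasp_force: 0.0
```

Call:
apply_moves([
  [[0,0,-0.1],[0,0,0],0.8],
  [[0,0,-0.15],[0,0,0],0.8],
  [[0,0,-0.15],[0,0,0],0.8],
  [[0,0,-0.15],[0,0,0],0.8],
  [[0,0,0],[0,0,0.0352],0.8],
  [[0,0,0],[0,0,0.0352],0.8],
  [[0,0,0],[0,0,0.0352],0.8],
  [[0,0,0],[0,0,0.0352],0.8],
])

```text
clock: 13.53
eef_pos: [0.5078, 0.3943, 0.2424]
tool_rot: [0.105, 0.995, 0.001, 0.001]
ft_force: [-0.0, -0.7, -0.6]
grip_width: 0.0685
grasp_force: 0.0
```

Run:
```python
from h import *
plan(480.8,39,250,168.3)
p,d=camera('top');np.savez("pics/t2.npz",p=p,d=d)
P=cloud('top',d)[185:250,60:180].reshape(-1,3);B=P[(P[:,2]>.12)&(P[:,2]<.16)];print(rect(B),B[:,2].max())
```

```text
pos [507.8 394.3 242.4] turn [ 0.0005  0.0004 -0.0018] rows 0.0 shift [-0.228  -1.7668 -0.0378] q6end~ 164.0 w 0.06849577913771773 t 13.5
(array([507.5, 391.7]), 48.5, 41.6, 7.4) 0.1433463702074642
```

Call:
apply_moves([
  [[-0.0228,-0.1767,-0.02],[0,0,0],0.8],
  [[-0.0228,-0.1767,0],[0,0,0],0.8],
  [[-0.0228,-0.1767,0],[0,0,0],0.8],
  [[-0.0228,-0.1767,0],[0,0,0],0.8],
  [[-0.0228,-0.1767,0],[0,0,0],0.8],
  [[-0.0228,-0.1767,0],[0,0,0],0.8],
  [[-0.0228,-0.1767,0],[0,0,0],0.8],
  [[-0.0228,-0.1767,0],[0,0,0],0.8],
])

```text
clock: 14.25
eef_pos: [0.4857, 0.1084, 0.246]
tool_rot: [0.101, 0.995, 0.0, 0.001]
ft_force: [-0.1, -0.2, -0.4]
grip_width: 0.0686
grasp_force: 0.0
```

Call:
apply_moves([
  [[-0.0228,-0.1767,0],[0,0,0],0.8],
  [[-0.0228,-0.1767,0],[0,0,0],0.8],
  [[0,0,0],[0,0,0],0.8],
  [[0,0,0],[0,0,0],0.8],
  [[0,0,0],[0,0,0],0.8],
  [[0,0,0],[0,0,0],0.8],
  [[0,0,0],[0,0,0],0.8],
  [[0,0,0],[0,0,0],0.8],
])

```text
clock: 14.92
eef_pos: [0.4807, 0.04, 0.2453]
tool_rot: [0.101, 0.995, 0.0, 0.0]
ft_force: [-0.6, 0.3, 0.4]
grip_width: 0.0683
grasp_force: 0.0
```

Run:
```python
from h import *
plan(480.8,39,128,168.3)
```

```text
pos [480.7  40.  245.3] turn [0.0002 0.0002 0.0007] rows 0.0 shift [-0.0014 -0.005   0.5865] q6end~ 164.0 w 0.06833817610320876 t 14.9
```

Call:
apply_moves([
  [[0,-0.005,0.1],[0,0,0],0.8],
  [[0,0,0.12],[0,0,0],0.8],
  [[0,0,0.12],[0,0,0],0.8],
  [[0,0,0.1],[0,0,0],0.8],
  [[0,0,0.08],[0,0,0],0.8],
  [[0,0,0.05],[0,0,0],0.8],
  [[0,0,0.02],[0,0,0],0.8],
  [[0,0,0],[0,0,0],0.8],
])

```text
clock: 15.58
eef_pos: [0.4797, 0.0386, 0.1263]
tool_rot: [0.101, 0.995, 0.0, -0.001]
ft_force: [-0.3, -0.4, -0.7]
grip_width: 0.0681
grasp_force: 0.0
```

Call:
apply_moves([
  [[0,0,0],[0,0,0],0.2],
  [[0,0,0],[0,0,0],0.2],
  [[0,0,0],[0,0,0],0.2],
  [[0,0,0],[0,0,0],0.2],
  [[0,0,0],[0,0,0],0.2],
  [[0,0,0],[0,0,0],0.2],
  [[0,0,0],[0,0,0],0.2],
  [[0,0,0],[0,0,0],0.2],
])

```text
clock: 16.25
eef_pos: [0.4815, 0.0381, 0.1286]
tool_rot: [0.102, 0.995, 0.001, 0.002]
ft_force: [-0.5, -0.2, 5.4]
grip_width: 0.0306
grasp_force: 59.6
```

Run:
```python
from h import *
plan(528.7,305.8,200,193.5)
```

```text
pos [481.5  38.1 128.6] turn [ 0.0003  0.0011 -0.1401] rows 3.5 shift [-0.5419  1.2464 -0.3572] q6end~ 163.0 w 0.030588511325574844 t 16.2
```

Call:
apply_moves([
  [[0,0,-0.04],[0,0,0],0.2],
  [[0,0,-0.09],[0,0,0],0.2],
  [[0,0,-0.11],[0,0,0],0.2],
  [[0,0,-0.1],[0,0,0],0.2],
  [[0,0,-0.06],[0,0,0],0.2],
  [[0,0,0],[0,0,-0.02],0.2],
  [[0,0,0],[0,0,-0.03],0.2],
  [[0,0,0],[0,0,-0.03],0.2],
])

```text
clock: 16.92
eef_pos: [0.4802, 0.0378, 0.2079]
tool_rot: [-0.026, 1.0, 0.0, 0.0]
ft_force: [0.7, -0.4, -1.1]
grip_width: 0.0305
grasp_force: 59.2
```

Call:
apply_moves([
  [[0,0,0],[0,0,-0.03],0.2],
  [[0,0,0],[0,0,-0.03],0.2],
  [[-0.032,0.076,0],[0,0,0],0.2],
  [[-0.05,0.12,0],[0,0,0],0.2],
  [[-0.06,0.14,0],[0,0,0],0.2],
  [[-0.065,0.15,0],[0,0,0],0.2],
  [[-0.065,0.15,0],[0,0,0],0.2],
  [[-0.065,0.15,0],[0,0,0],0.2],
])

```text
clock: 17.58
eef_pos: [0.5091, 0.2076, 0.2076]
tool_rot: [-0.117, 0.993, -0.0, 0.0]
ft_force: [0.1, -1.0, -0.5]
grip_width: 0.031
grasp_force: 59.4
```

Call:
apply_moves([
  [[-0.065,0.15,0],[0,0,0],0.2],
  [[-0.06,0.14,0],[0,0,0],0.2],
  [[-0.05,0.11,0],[0,0,0],0.2],
  [[-0.03,0.06,0],[0,0,0],0.2],
  [[0,0,0],[0,0,0],0.2],
  [[0,0,0],[0,0,0],0.2],
  [[0,0,0],[0,0,0],0.2],
  [[0,0,0],[0,0,0],0.2],
])

```text
clock: 18.25
eef_pos: [0.5276, 0.3043, 0.2076]
tool_rot: [-0.117, 0.993, -0.0, 0.0]
ft_force: [-0.3, 0.1, -0.6]
grip_width: 0.0306
grasp_force: 59.4
```

Run:
```python
from h import *
plan(528.7,305.8,115,193.5)
```

```text
pos [527.6 304.3 207.6] turn [-0.0001  0.     -0.0005] rows 0.0 shift [-0.0074  0.0062  0.4629] q6end~ 163.0 w 0.03055302102832846 t 18.2
```

Call:
apply_moves([
  [[-0.0074,0.0062,0.06],[0,0,0],0.2],
  [[0,0,0.1],[0,0,0],0.2],
  [[0,0,0.1],[0,0,0],0.2],
  [[0,0,0.08],[0,0,0],0.2],
  [[0,0,0.06],[0,0,0],0.2],
  [[0,0,0.04],[0,0,0],0.2],
  [[0,0,0.023],[0,0,0],0.2],
  [[0,0,0],[0,0,0],0.2],
])

```text
clock: 18.92
eef_pos: [0.5288, 0.3063, 0.1146]
tool_rot: [-0.117, 0.993, -0.0, -0.0]
ft_force: [-0.1, -1.0, -0.9]
grip_width: 0.0308
grasp_force: 59.6
```

Call:
apply_moves([
  [[0,0,0.003],[0,0,0],0.2],
  [[0,0,0],[0,0,0],0.2],
  [[0,0,0.003],[0,0,0],0.2],
  [[0,0,0],[0,0,0],0.2],
  [[0,0,0],[0,0,0],0.2],
  [[0,0,0],[0,0,0],0.2],
  [[0,0,0],[0,0,0],0.2],
  [[0,0,0],[0,0,0],0.2],
])

```text
clock: 19.58
eef_pos: [0.529, 0.3071, 0.1138]
tool_rot: [-0.117, 0.993, 0.0, 0.0]
ft_force: [0.1, 0.2, -0.6]
grip_width: 0.0309
grasp_force: 59.5
```

Call:
apply_moves([
  [[0,0,0.002],[0,0,0],0.2],
  [[0,0,0],[0,0,0],0.2],
  [[0,0,0],[0,0,0],0.2],
  [[0,0,0],[0,0,0],0.2],
  [[0,0,0],[0,0,0],0.2],
  [[0,0,0],[0,0,0],0.2],
  [[0,0,0],[0,0,0],0.2],
  [[0,0,0],[0,0,0],0.2],
])

```text
clock: 20.25
eef_pos: [0.529, 0.3072, 0.1136]
tool_rot: [-0.117, 0.993, 0.0, 0.001]
ft_force: [-1.7, -1.1, 3.3]
grip_width: 0.0308
grasp_force: 59.7
```

Call:
apply_moves([
  [[0,0,-0.003],[0,0,0],0.36],
  [[0,0,0],[0,0,0],0.45],
  [[0,0,0],[0,0,0],0.55],
  [[0,0,0],[0,0,0],0.65],
  [[0,0,0],[0,0,0],0.65],
  [[0,0,0],[0,0,0],0.65],
  [[0,0,-0.03],[0,0,0],0.65],
  [[0,0,-0.06],[0,0,0],0.65],
])

```text
clock: 20.92
eef_pos: [0.5279, 0.3065, 0.1306]
tool_rot: [-0.117, 0.993, -0.001, -0.001]
ft_force: [0.8, 0.2, -0.5]
grip_width: 0.0555
grasp_force: 0.0
```

Call:
apply_moves([
  [[0,0,-0.1],[0,0,0],0.65],
  [[0,0,-0.15],[0,0,0],0.65],
  [[0,0,-0.15],[0,0,0],0.65],
  [[0,0,-0.15],[0,0,0],0.65],
  [[0,0,0],[0,0,0.039],0.65],
  [[0,0,0],[0,0,0.039],0.65],
  [[0,0,0],[0,0,0],0.65],
  [[0,0,0],[0,0,0],0.65],
])

```text
clock: 21.58
eef_pos: [0.5288, 0.307, 0.2422]
tool_rot: [0.003, 1.0, 0.0, 0.0]
ft_force: [-0.1, -0.1, -0.2]
grip_width: 0.0555
grasp_force: 0.0
```

```bash
cat >> h.py <<'E'
def look(tag):
    p,d=camera('top');np.savez(f"pics/{tag}.npz",p=p,d=d);cv2.imwrite(f'pics/{tag}.png',p[:,:,::-1]);P=cloud('top',d)
    for c in clips('top',p,d):print('clip',c[0],round(c[1],1),c[2:])
    B=P[195:285,405:455].reshape(-1,3);s=B[(B[:,2]>.014)&(B[:,2]<.03)]
    if len(s)>20:print('comb',rect(s))
    B=P[185:250,60:180].reshape(-1,3);s=B[(B[:,2]>.12)&(B[:,2]<.2)]
    k=[s[(s[:,1]>.35)],s[s[:,1]<.35]];print('on stand',[(rect(q),round(float(q[:,2].max()),3)) for q in k if len(q)>8])
E
python3 - <<'E'
from h import *
look('t3');plan(478.4,-404.5,250,178.9)
E
```

```text
clip [ 650.4 -174.1] -44.5 (78.8, 26.7, np.float64(26.7), np.float64(12.6), np.float64(7.1), (339, 168))
clip [ 569.3 -300.6] -5.0 (79.2, 27.0, np.float64(26.9), np.float64(13.3), np.float64(6.9), (388, 201))
clip [ 546.9 -188.6] 45.6 (78.9, 26.4, np.float64(26.4), np.float64(14.2), np.float64(6.4), (343, 209))
clip [ 464. -202.] 7.6 (79.9, 27.6, np.float64(27.5), np.float64(14.3), np.float64(7.0), (348, 242))
clip [ 416.5 -301.2] -3.3 (77.2, 27.3, np.float64(27.2), np.float64(13.8), np.float64(5.7), (390, 262))
comb (array([ 478.4, -403.7]), 106.2, 15.4, -2.3)
on stand [((array([495.8, 394. ]), 50.6, 25.8, -77.7), 0.146), ((array([522. , 304.6]), 31.1, 17.6, -60.9), 0.164)]
pos [528.6 306.9 241.8] turn [0.0001 0.0001 0.004 ] rows 0.1 shift [ 0.1829 -3.5613 -0.0409] q6end~ 219.0 w 0.05534178308329887 t 21.6
```

Call:
apply_moves([
  [[0.009,-0.1,0],[0,0,0],0.6],
  [[0.009,-0.18,0],[0,0,0],0.6],
  [[0.009,-0.18,0],[0,0,0],0.6],
  [[0.009,-0.18,0],[0,0,0],0.6],
  [[0.009,-0.18,0],[0,0,0],0.6],
  [[0.009,-0.18,0],[0,0,0],0.6],
  [[0.009,-0.18,0],[0,0,0],0.6],
  [[0.009,-0.18,0],[0,0,0],0.6],
])

```text
clock: 22.3
eef_pos: [0.5111, 0.0336, 0.2414]
tool_rot: [0.003, 1.0, 0.0, -0.0]
ft_force: [0.5, -0.2, 0.1]
grip_width: 0.0516
grasp_force: 0.0
```

Call:
apply_moves([
  [[0.009,-0.18,0],[0,0,0],0.6],
  [[0.009,-0.18,0],[0,0,0],0.6],
  [[0.009,-0.18,0],[0,0,0],0.6],
  [[0.009,-0.18,0],[0,0,0],0.6],
  [[0.009,-0.18,0],[0,0,0],0.6],
  [[0.009,-0.18,0],[0,0,0],0.6],
  [[0.009,-0.18,0],[0,0,0],0.6],
  [[0.009,-0.18,0],[0,0,0],0.6],
])

```text
clock: 22.97
eef_pos: [0.494, -0.2543, 0.2412]
tool_rot: [0.004, 1.0, 0.0, -0.0]
ft_force: [0.5, 0.1, -0.1]
grip_width: 0.0512
grasp_force: 0.0
```

Call:
apply_moves([
  [[0.009,-0.18,0],[0,0,0],0.6],
  [[0.009,-0.18,0.1],[0,0,0],0.6],
  [[0.009,-0.18,0.1],[0,0,0],0.6],
  [[0.009,-0.1,0.1],[0,0,0],0.6],
  [[0,0,0],[0,0,0],0.6],
  [[0,0,0],[0,0,0],0.6],
  [[0,0,0],[0,0,0],0.6],
  [[0,0,0],[0,0,0],0.6],
])

```text
clock: 23.63
eef_pos: [0.487, -0.3798, 0.1827]
tool_rot: [0.004, 1.0, -0.0, 0.001]
ft_force: [-0.1, 0.3, 0.2]
grip_width: 0.0512
grasp_force: 0.0
```

Run:
```python
from h import *
p,d=camera('wrist');np.savez("pics/w3.npz",p=p,d=d);cv2.imwrite('pics/w3.png',p[:,:,::-1])
P=cloud('wrist',d).reshape(-1,3);P=P[(abs(P[:,0]-.478)<.09)&(abs(P[:,1]+.404)<.05)]
s=P[(P[:,2]>.014)&(P[:,2]<.026)];print('bar',len(s),rect(s),np.median(s[:,2]))
s=P[(P[:,2]>.003)&(P[:,2]<.026)];print('all',len(s),rect(s))
plan(478.4,-404,25,178.5)
```

```text
bar 1422 (array([ 480. , -407.1]), 109.5, 12.3, -1.1) 0.022210466452527278
all 5318 (array([ 479.7, -413.1]), 150.7, 84.9, -2.6)
pos [ 487.2 -379.7  183. ] turn [-0.0002  0.0008  0.006 ] rows 0.2 shift [ 0.0408 -0.1224  0.7901] q6end~ 219.0 w 0.05146552078367046 t 23.7
```

View pics/w3.png

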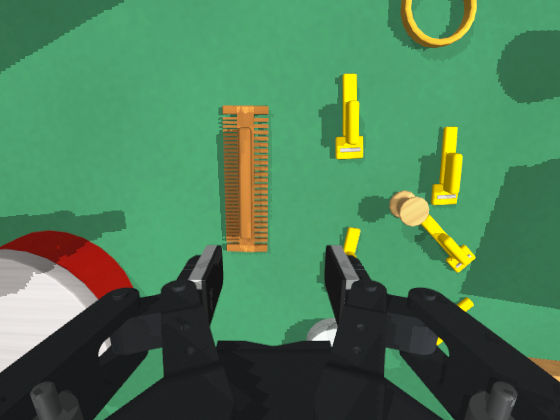

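Run:
```python
from h import *
plan(479.7,-406.3,25,178.9)
```

```text
pos [ 487.2 -379.7  183. ] turn [-0.0002  0.0008  0.0038] rows 0.1 shift [ 0.0349 -0.1335  0.7901] q6end~ 219.0 w 0.05146552078367046 t 23.7
```

Call:
apply_moves([
  [[0.035,-0.1335,0],[0,0,0],0.5],
  [[0,0,0],[0,0,0.004],0.5],
  [[0,0,0.15],[0,0,0],0.5],
  [[0,0,0.15],[0,0,0],0.5],
  [[0,0,0.15],[0,0,0],0.5],
  [[0,0,0.15],[0,0,0],0.5],
  [[0,0,0.1],[0,0,0],0.5],
  [[0,0,0.05],[0,0,0],0.5],
])

```text
clock: 24.35
eef_pos: [0.4783, -0.4049, 0.0292]
tool_rot: [0.01, 1.0, 0.002, -0.001]
ft_force: [-0.1, 0.4, -0.3]
grip_width: 0.0423
grasp_force: 0.0
```

Call:
apply_moves([
  [[0,0,0.03],[0,0,0],0.5],
  [[0,0,0],[0,0,0],0.5],
  [[0,0,0],[0,0,0],0.5],
  [[0,0,0],[0,0,0],0.5],
  [[0,0,0],[0,0,0],0.5],
  [[0,0,0],[0,0,0],0.5],
  [[0,0,0],[0,0,0],0.5],
  [[0,0,0],[0,0,0],0.5],
])

```text
clock: 25.02
eef_pos: [0.4793, -0.4073, 0.0261]
tool_rot: [0.011, 1.0, -0.0, 0.001]
ft_force: [0.2, 0.5, 0.7]
grip_width: 0.0425
grasp_force: 0.0
```

Call:
apply_moves([
  [[0,0,0],[0,0,0],0.05],
  [[0,0,0],[0,0,0],0.05],
  [[0,0,0],[0,0,0],0.05],
  [[0,0,0],[0,0,0],0.05],
  [[0,0,0],[0,0,0],0.05],
  [[0,0,0],[0,0,0],0.05],
  [[0,0,0],[0,0,0],0.05],
  [[0,0,0],[0,0,0],0.05],
])

```text
clock: 25.68
eef_pos: [0.4793, -0.4072, 0.0257]
tool_rot: [0.011, 1.0, 0.0, 0.001]
ft_force: [-0.2, -0.4, 2.1]
grip_width: 0.0103
grasp_force: 61.9
```

Call:
apply_moves([
  [[0,0,-0.06],[0,0,0],0.05],
  [[0,0,-0.12],[0,0,0],0.05],
  [[0,0,-0.15],[0,0,0],0.05],
  [[0,0,-0.18],[0,0,0],0.05],
  [[0,0,-0.18],[0,0,0],0.05],
  [[0,0,-0.12],[0,0,0],0.05],
  [[0,0,-0.06],[0,0,0],0.05],
  [[0,0,0],[0,0,0.02],0.05],
])

```text
clock: 26.35
eef_pos: [0.4806, -0.4085, 0.2051]
tool_rot: [0.043, 0.999, -0.002, 0.004]
ft_force: [-0.6, -1.0, 0.2]
grip_width: 0.01
grasp_force: 61.6
```

Call:
apply_moves([
  [[0,0,0],[0,0,0.037],0.05],
  [[0,0,0],[0,0,0.037],0.05],
  [[0,0,0],[0,0,0.037],0.05],
  [[0,0,0],[0,0,0.037],0.05],
  [[0,0,0],[0,0,0.037],0.05],
  [[0,0,0],[0,0,0.037],0.05],
  [[0,0,0],[0,0,0.037],0.05],
  [[0,0,0],[0,0,0.037],0.05],
])

```text
clock: 27.02
eef_pos: [0.4788, -0.4069, 0.2]
tool_rot: [0.488, 0.873, 0.0, -0.0]
ft_force: [0.5, 0.2, -1.0]
grip_width: 0.0102
grasp_force: 61.6
```

Call:
apply_moves([
  [[0,0,0],[0,0,0.037],0.05],
  [[0,0,0],[0,0,0.037],0.05],
  [[0,0,0],[0,0,0.037],0.05],
  [[0,0,0],[0,0,0.037],0.05],
  [[0,0,0],[0,0,0.037],0.05],
  [[0,0,0],[0,0,0.037],0.05],
  [[0,0,0],[0,0,0.02],0.05],
  [[0,0,0],[0,0,0],0.05],
])

```text
clock: 27.68
eef_pos: [0.4788, -0.407, 0.1999]
tool_rot: [0.776, 0.631, 0.0, -0.0]
ft_force: [-0.4, 0.4, -0.6]
grip_width: 0.0104
grasp_force: 61.6
```

Run:
```python
from h import *
plan(470,-20,200,78.3);plan(492.2,90.5,200,78.3)
```

```text
pos [ 478.8 -407.   199.9] turn [ 0.0001 -0.0003 -0.0004] rows 0.0 shift [ 1.8857e+00 -4.3560e-01 -3.0000e-04] q6end~ 81.0 w 0.010353164646136342 t 27.7
pos [ 478.8 -407.   199.9] turn [ 0.0001 -0.0003 -0.0004] rows 0.0 shift [ 2.4493e+00 -4.3890e-01 -3.0000e-04] q6end~ 68.0 w 0.010353164646136342 t 27.7
```

Call:
apply_moves([
  [[0.1,-0.024,0],[0,0,0],0.05],
  [[0.18,-0.042,0],[0,0,0],0.05],
  [[0.18,-0.042,0],[0,0,0],0.05],
  [[0.18,-0.042,0],[0,0,0],0.05],
  [[0.18,-0.042,0],[0,0,0],0.05],
  [[0.18,-0.042,0],[0,0,0],0.05],
  [[0.18,-0.042,0],[0,0,0],0.05],
  [[0.18,-0.042,0],[0,0,0],0.05],
])

```text
clock: 28.35
eef_pos: [0.4714, -0.1262, 0.2002]
tool_rot: [0.775, 0.632, 0.001, 0.0]
ft_force: [0.9, 0.4, -0.9]
grip_width: 0.01
grasp_force: 61.6
```

Call:
apply_moves([
  [[0.18,-0.042,0],[0,0,0],0.05],
  [[0.18,-0.042,0],[0,0,0],0.05],
  [[0.1,-0.02,0],[0,0,0],0.05],
  [[0.06,-0.01,0],[0,0,0],0.05],
  [[0,0,0],[0,0,0],0.05],
  [[0,0,0],[0,0,0],0.05],
  [[0,0,0],[0,0,0],0.05],
  [[0,0,0],[0,0,0],0.05],
])

```text
clock: 29.02
eef_pos: [0.4707, -0.0223, 0.1998]
tool_rot: [0.776, 0.631, 0.0, 0.0]
ft_force: [-0.2, 0.9, -0.3]
grip_width: 0.0102
grasp_force: 61.6
```

Run:
```python
from h import *
p,d=camera('wrist');np.savez("pics/w4.npz",p=p,d=d);cv2.imwrite('pics/w4.png',p[:,:,::-1])
P=cloud('wrist',d);np.save('pics/w4P.npy',P);P=P.reshape(-1,3);P=P[(abs(P[:,0]-.538)<.13)&(abs(P[:,1]-.081)<.13)]
for lo in(.098,.1095):
  s=P[(P[:,2]>lo)&(P[:,2]<.119)];print('org',len(s),rect(s),np.median(s[:,2]))
plan(492.2,90.5,200,78.3)
```

```text
org 37465 (array([532.6,  49.1]), 154.6, 135.2, -11.6) 0.10567822921500825
org 12023 (array([532.3,  47.8]), 154.6, 132.4, -11.6) 0.11307716868949139
pos [470.7 -22.4 199.8] turn [ 0.0002 -0.0001 -0.0005] rows 0.0 shift [ 0.5746 -0.0093 -0.0012] q6end~ 68.0 w 0.010046877997294257 t 29.1
```

View pics/w4.png

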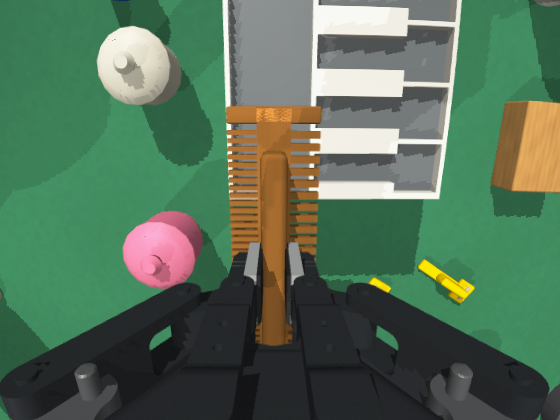

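Run:
```python
from h import *
P=np.load('pics/w4P.npy');a=np.radians(-11.65);e=np.array([np.cos(a),np.sin(a)]);f=np.array([-e[1],e[0]])
B=P[108:121,215:335].reshape(-1,3);s=B[(B[:,2]>.165)&(B[:,2]<.21)]
E=s[:,:2]@e*1000;F=s[:,:2]@f*1000;print('comb end e',np.percentile(E,[1,99]),'f max',np.percentile(F,[1,99]),'z',np.median(s[:,2]))
B=P[160:235,262:286].reshape(-1,3);s=B[(B[:,2]>.19)&(B[:,2]<.21)];E=s[:,:2]@e*1000;print('bar e',np.percentile(E,[1,50,99]),np.polyfit(s[:,:2]@f*1000,E,1)[0],np.median(s[:,2]))
# compartment walls: profile of z along e, rows f in 240..275
Q=P.reshape(-1,3);E=Q[:,:2]@e*1000;F=Q[:,:2]@f*1000;m=(F>215)&(F<262)&(Q[:,2]>.1035)&(Q[:,2]<.1075);h=np.histogram(E[m],np.arange(425,595,1))
on=h[0]>h[0].max()*.25;print([ (int(h[1][i]),int(on[i])) for i in range(1,len(on)) if on[i]!=on[i-1]])
o=bot.get_obs();print('tcp e,f',o['eef_pos'][:2]@e*1000,o['eef_pos'][:2]@f*1000)
```

```text
comb end e [445.06405336 488.062949  ] f max [142.19925585 147.60655968] z 0.18037687121876042
bar e [461.52835829 466.48101059 471.80850755] 0.001615614762651455 0.19621605096187283
[(437, 1), (449, 0), (450, 1), (451, 0), (452, 1), (453, 0), (454, 1), (460, 0), (461, 1), (462, 0), (463, 1), (466, 0), (467, 1), (470, 0), (471, 1), (475, 0), (476, 1), (477, 0), (478, 1), (481, 0), (482, 1), (490, 0), (491, 1), (492, 0), (497, 1), (501, 0), (502, 1), (509, 0), (510, 1), (511, 0), (512, 1), (515, 0), (516, 1), (524, 0), (525, 1), (585, 0)]
tcp e,f 465.55422480791 73.10231847525756
```

Call:
apply_moves([
  [[0.06,-0.0065,0],[0,0,0],0.05],
  [[0.12,0,0],[0,0,0],0.05],
  [[0.13,0,0],[0,0,0],0.05],
  [[0.12,0,0],[0,0,0],0.05],
  [[0.09,0,0],[0,0,0],0.05],
  [[0.046,0,0],[0,0,0],0.05],
  [[0,0,0],[0,0,0],0.05],
  [[0,0,0],[0,0,0],0.05],
])

```text
clock: 29.73
eef_pos: [0.4923, 0.089, 0.1996]
tool_rot: [0.776, 0.631, -0.0, 0.0]
ft_force: [-0.1, -0.6, 0.3]
grip_width: 0.0105
grasp_force: 61.6
```

Call:
apply_moves([
  [[0,0,0.05],[0,0,0],0.05],
  [[0,0,0.08],[0,0,0],0.05],
  [[0,0,0.08],[0,0,0],0.05],
  [[0,0,0.06],[0,0,0],0.05],
  [[0,0,0.03],[0,0,0],0.05],
  [[0,0,0.02],[0,0,0],0.05],
  [[0,0,0],[0,0,0],0.05],
  [[0,0,0],[0,0,0],0.05],
])

```text
clock: 30.4
eef_pos: [0.4927, 0.0893, 0.136]
tool_rot: [0.776, 0.631, 0.001, 0.0]
ft_force: [0.3, -0.8, -0.7]
grip_width: 0.0101
grasp_force: 61.6
```

Run:
```python
from h import *
a=np.radians(-11.65);e=np.array([np.cos(a),np.sin(a)]);f=np.array([-e[1],e[0]])
o=bot.get_obs();print('tcp e,f',o['eef_pos'][:2]@e*1000,o['eef_pos'][:2]@f*1000,o['eef_pos'],o['ft_force'])
```

```text
tcp e,f 464.5111512028765 186.9297730702368 [0.49268918 0.08927892 0.1360466 ] [ 0.31154666 -0.79421059 -0.67113003]
```

Call:
apply_moves([
  [[0,0,0.01],[0,0,0],0.05],
  [[0,0,0.01],[0,0,0],0.05],
  [[0,0,0.004],[0,0,0],0.05],
  [[0,0,0],[0,0,0],0.05],
  [[0,0,0],[0,0,0],0.05],
  [[0,0,0],[0,0,0],0.05],
  [[0,0,0],[0,0,0],0.05],
  [[0,0,0],[0,0,0],0.05],
])

```text
clock: 31.07
eef_pos: [0.4925, 0.0897, 0.1311]
tool_rot: [0.776, 0.631, 0.0, 0.0]
ft_force: [-0.3, -0.1, -0.6]
grip_width: 0.0103
grasp_force: 61.6
```

Call:
apply_moves([
  [[0,0,0],[0,0,0],0.2],
  [[0,0,0],[0,0,0],0.3],
  [[0,0,0],[0,0,0],0.3],
  [[0,0,0],[0,0,0],0.3],
  [[0,0,-0.03],[0,0,0],0.3],
  [[0,0,-0.1],[0,0,0],0.3],
  [[0,0,-0.18],[0,0,0],0.3],
  [[0,0,-0.18],[0,0,0],0.3],
])

```text
clock: 31.73
eef_pos: [0.4912, 0.0894, 0.2294]
tool_rot: [0.776, 0.631, -0.001, -0.001]
ft_force: [0.5, 1.0, 0.3]
grip_width: 0.0257
grasp_force: 0.0
```

Call:
apply_moves([
  [[0,0,-0.18],[0,0,0],0.3],
  [[0,0,-0.15],[0,0,-0.039],0.3],
  [[0,0,0],[0,0,-0.039],0.3],
  [[0,0,0],[0,0,-0.039],0.3],
  [[0,0,0],[0,0,-0.039],0.3],
  [[0,0,0],[0,0,-0.039],0.3],
  [[0,0,0],[0,0,-0.039],0.3],
  [[0,0,0],[0,0,-0.039],0.3],
])

```text
clock: 32.4
eef_pos: [0.4923, 0.0896, 0.2956]
tool_rot: [0.44, 0.898, 0.001, 0.0]
ft_force: [0.6, -0.4, -0.0]
grip_width: 0.0255
grasp_force: 0.0
```

Call:
apply_moves([
  [[0,0,0],[0,0,-0.039],0.3],
  [[0,0,0],[0,0,-0.039],0.3],
  [[0,0,0],[0,0,-0.039],0.3],
  [[0,0,0],[0,0,-0.039],0.3],
  [[0,0,0],[0,0,-0.039],0.3],
  [[0,0,0],[0,0,-0.039],0.3],
  [[0,0,0],[0,0,0],0.3],
  [[0,0,0],[0,0,0],0.3],
])

```text
clock: 33.07
eef_pos: [0.4924, 0.0896, 0.2954]
tool_rot: [0.093, 0.996, 0.0, 0.001]
ft_force: [1.0, -0.4, 0.6]
grip_width: 0.0254
grasp_force: 0.0
```

Run:
```python
from h import *
look('t4');plan(610,-220,300,168.35)
a=np.load('pics/t4.npz');P=cloud('top',a['d'])[200:255,180:285].reshape(-1,3);s=P[(P[:,2]>.117)&(P[:,2]<.135)];print('comb bar',rect(s))
```

```text
clip [ 650.  -174.1] -44.0 (79.3, 26.5, np.float64(26.5), np.float64(14.2), np.float64(6.5), (339, 168))
clip [ 569.  -298.3] -10.8 (79.6, 26.9, np.float64(26.9), np.float64(13.4), np.float64(6.9), (388, 200))
clip [ 546.5 -188. ] 44.4 (79.1, 26.7, np.float64(26.7), np.float64(14.8), np.float64(6.9), (343, 209))
clip [ 463.2 -199.5] 1.4 (78.9, 27.5, np.float64(27.5), np.float64(14.0), np.float64(6.5), (348, 242))
clip [ 415.9 -302.9] 0.5 (76.6, 28.3, np.float64(28.3), np.float64(13.5), np.float64(5.5), (390, 262))
on stand [((array([507.6, 395.9]), 49.1, 48.0, 69.2), 0.153)]
pos [492.4  89.6 295.3] turn [0.0002 0.0003 0.0057] rows 0.1 shift [-0.8887 -1.3973 -0.0234] q6end~ 188.0 w 0.025363502676024077 t 33.1
comb bar (array([507.8,  36.7]), 111.3, 97.7, -13.0)
```

Run:
```python
import cv2
i=cv2.imread('pics/t4.png')[150:280,50:300];cv2.imwrite('pics/c4.png',cv2.resize(i,None,fx=3,fy=3))
```

```text
(no output)
```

View pics/c4.png

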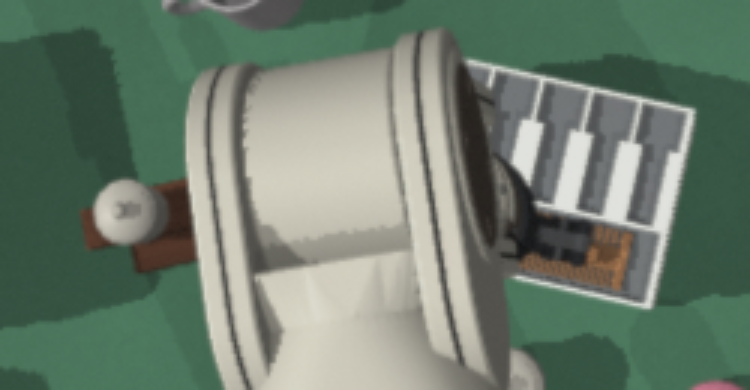

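The crop shows the pot upright on the stand at about (130,212) and the comb in the front bay. The arm hides the bottle.

Call:
apply_moves([
  [[0,0,0],[0,0,0.0057],0.3],
  [[-0.089,-0.14,0],[0,0,0],0.3],
  [[-0.089,-0.14,0],[0,0,0],0.3],
  [[-0.089,-0.14,0],[0,0,0],0.3],
  [[-0.089,-0.14,0],[0,0,0],0.3],
  [[-0.089,-0.14,0],[0,0,0],0.3],
  [[-0.089,-0.14,0],[0,0,0],0.3],
  [[-0.089,-0.14,0],[0,0,0],0.3],
])

```text
clock: 33.78
eef_pos: [0.5758, -0.1289, 0.295]
tool_rot: [0.101, 0.995, 0.0, 0.0]
ft_force: [1.0, 0.9, 0.5]
grip_width: 0.0254
grasp_force: 0.0
```

Call:
apply_moves([
  [[-0.089,-0.14,0],[0,0,0],0.3],
  [[-0.089,-0.14,0],[0,0,0],0.3],
  [[-0.089,-0.14,0],[0,0,0],0.3],
  [[0,0,0],[0,0,0],0.3],
  [[0,0,0],[0,0,0],0.3],
  [[0,0,0],[0,0,0],0.3],
  [[0,0,0],[0,0,0],0.3],
  [[0,0,0],[0,0,0],0.3],
])

```text
clock: 34.45
eef_pos: [0.611, -0.2189, 0.2956]
tool_rot: [0.099, 0.995, 0.0, 0.001]
ft_force: [0.8, 0.4, -0.6]
grip_width: 0.0255
grasp_force: 0.0
```

```bash
cat >> h.py <<'E'
def wlook(tag):
    p,d=camera('wrist');np.savez(f"pics/{tag}.npz",p=p,d=d);cv2.imwrite(f'pics/{tag}.png',p[:,:,::-1])
    P=cloud('wrist',d);k,l,s,_=cv2.connectedComponentsWithStats(cv2.morphologyEx(yellow(p),cv2.MORPH_OPEN,np.ones((3,3))))
    for i in range(1,k):
        if s[i,4]<150:continue
        Q=P[l==i];Q=Q[np.isfinite(Q[:,2])];b=Q[(Q[:,2]>.016)&(Q[:,2]<.03)]
        r=rect(Q);t=rect(b) if len(b)>30 else None
        print('w',s[i,:4].tolist(),r,'bar',t, 'head side: centroid-off',np.round(b[:,:2].mean(0)*1000-r[0],1) if t else '')
E
python3 - <<'E'
from h import *
wlook('w5');look('t5');plan(610,-220,300,168.35)
E
```

```text
w [162, 2, 32, 68] (array([ 415.3, -307.6]), 83.0, 28.6, 6.3) bar (array([ 421.6, -304.7]), 39.3, 10.5, 2.0) head side: centroid-off [6.7 3.3]
w [252, 23, 28, 60] (array([ 459.6, -198.3]), 69.8, 27.0, -2.9) bar (array([ 469., -201.]), 40.0, 10.1, 3.4) head side: centroid-off [ 9.8 -2.7]
w [225, 82, 24, 24] (array([ 504. , -242.8]), 27.1, 26.9, -10.3) bar (array([ 503.7, -243.5]), 27.0, 25.7, -12.6) head side: centroid-off [-0.4  0.5]
w [258, 101, 56, 45] (array([ 547.6, -190.3]), 80.0, 26.9, 45.8) bar (array([ 551.2, -186.4]), 39.9, 10.1, 45.8) head side: centroid-off [3.4 3.5]
w [200, 124, 21, 59] (array([ 569.5, -300.9]), 79.6, 26.8, -7.3) bar (array([ 575.1, -301. ]), 39.7, 10.2, -10.2) head side: centroid-off [5.1 0.6]
w [286, 169, 43, 51] (array([ 651.1, -174.9]), 80.3, 26.5, -46.4) bar (array([ 654.6, -178.9]), 39.4, 9.9, -45.4) head side: centroid-off [ 2.7 -4. ]
clip [ 650.5 -174.2] -44.5 (79.7, 26.4, np.float64(26.4), np.float64(14.3), np.float64(6.9), (339, 168))
clip [ 547.  -188.6] 46.1 (79.0, 26.7, np.float64(26.7), np.float64(13.9), np.float64(6.6), (343, 209))
clip [ 481.7 -157.4] -84.1 (109.0, 34.8, np.float64(25.1), np.float64(8.6), np.float64(6.2), (347, 234))
on stand [((array([508.2, 395.8]), 50.5, 47.0, 77.3), 0.154), ((array([528. , 307.6]), 31.7, 29.5, -89.3), 0.164)]
pos [ 611.  -219.   295.7] turn [0.0002 0.0005 0.0014] rows 0.0 shift [ 0.0042 -0.0058 -0.0213] q6end~ 188.0 w 0.025646063619392704 t 34.5
```

Run:
```python
from h import *
plan(654.6,-178.9,60,134.6)
```

```text
pos [ 611.  -219.   295.7] turn [0.0003 0.0004 0.1889] rows 4.8 shift [-0.01    0.2959  1.1787] q6end~ 150.0 w 0.025646063619392704 t 34.5
```

Call:
apply_moves([
  [[0,0,0],[0,0,0.0378],0.35],
  [[0,0,0],[0,0,0.0378],0.35],
  [[0,0,0],[0,0,0.0378],0.35],
  [[0,0,0],[0,0,0.0378],0.35],
  [[0,0,0],[0,0,0.0377],0.35],
  [[-0.005,0.148,0],[0,0,0],0.35],
  [[-0.005,0.148,0],[0,0,0],0.35],
  [[0,0,0.15],[0,0,0],0.35],
])

```text
clock: 35.22
eef_pos: [0.6616, -0.1766, 0.2725]
tool_rot: [0.384, 0.923, 0.003, 0.009]
ft_force: [0.9, 0.1, 1.2]
grip_width: 0.0298
grasp_force: 0.0
```

Call:
apply_moves([
  [[0,0,0.18],[0,0,0],0.35],
  [[0,0,0.18],[0,0,0],0.35],
  [[0,0,0.18],[0,0,0],0.35],
  [[0,0,0.18],[0,0,0],0.35],
  [[0,0,0.18],[0,0,0],0.35],
  [[0,0,0.129],[0,0,0],0.35],
  [[0,0,0],[0,0,0],0.35],
  [[0,0,0],[0,0,0],0.35],
])

```text
clock: 35.88
eef_pos: [0.6536, -0.179, 0.058]
tool_rot: [0.386, 0.922, 0.0, -0.002]
ft_force: [0.6, 0.4, 0.8]
grip_width: 0.0298
grasp_force: 0.0
```

Run:
```python
from h import *
plan(654.6,-178.9,25,134.6)
```

```text
pos [ 653.6 -179.    58. ] turn [-0.0003 -0.001  -0.0002] rows 0.0 shift [-0.0031  0.0041  0.165 ] q6end~ 150.0 w 0.02979450309399499 t 35.9
```

Call:
apply_moves([
  [[-0.003,0.003,0.07],[0,0,0],0.35],
  [[0,0,0.06],[0,0,0],0.35],
  [[0,0,0.032],[0,0,0],0.35],
  [[0,0,0],[0,0,0],0.35],
  [[0,0,0],[0,0,0],0.35],
  [[0,0,0],[0,0,0],0.2],
  [[0,0,0],[0,0,0],0.05],
  [[0,0,0],[0,0,0],0.05],
])

```text
clock: 36.55
eef_pos: [0.6566, -0.1803, 0.0282]
tool_rot: [0.387, 0.922, 0.001, 0.001]
ft_force: [-1.0, -0.0, 4.2]
grip_width: 0.0077
grasp_force: 62.4
```

Call:
apply_moves([
  [[0,0,0],[0,0,0],0.05],
  [[0,0,0],[0,0,0],0.05],
  [[0,0,0],[0,0,0],0.05],
  [[0,0,-0.05],[0,0,0],0.05],
  [[0,0,-0.15],[0,0,0],0.05],
  [[0,0,-0.2],[0,0,0],0.05],
  [[0,0,-0.2],[0,0,0],0.05],
  [[0,0,-0.2],[0,0,0],0.05],
])

```text
clock: 37.22
eef_pos: [0.6548, -0.1799, 0.1881]
tool_rot: [0.387, 0.922, 0.0, -0.001]
ft_force: [1.0, -0.9, 0.2]
grip_width: 0.0079
grasp_force: 62.0
```

Run:
```python
from h import *
plan(556,-2.5,186,168.35);plan(586.7,146.4,186,168.35)
```

```text
pos [ 654.8 -179.9  188.1] turn [ 1.00e-04 -5.00e-04 -1.88e-01] rows 4.7 shift [0.6627 0.769  0.0107] q6end~ 169.0 w 0.007923245858930245 t 37.2
pos [ 654.8 -179.9  188.1] turn [ 1.00e-04 -5.00e-04 -1.88e-01] rows 4.7 shift [0.6627 1.5292 0.0107] q6end~ 154.0 w 0.007923245858930245 t 37.2
```

Call:
apply_moves([
  [[0,0,0],[0,0,-0.0376],0.05],
  [[0,0,0],[0,0,-0.0376],0.05],
  [[0,0,0],[0,0,-0.0376],0.05],
  [[0,0,0],[0,0,-0.0376],0.05],
  [[0,0,0],[0,0,-0.0376],0.05],
  [[0.06,0.07,0],[0,0,0],0.05],
  [[0.12,0.139,0],[0,0,0],0.05],
  [[0.12,0.14,0],[0,0,0],0.05],
])

```text
clock: 37.88
eef_pos: [0.6101, -0.0998, 0.1861]
tool_rot: [0.103, 0.995, 0.0, -0.0]
ft_force: [0.6, 0.6, 0.8]
grip_width: 0.0079
grasp_force: 62.0
```

Call:
apply_moves([
  [[0.12,0.14,0],[0,0,0],0.05],
  [[0.12,0.14,0],[0,0,0],0.05],
  [[0.08,0.09,0],[0,0,0],0.05],
  [[0.043,0.05,0],[0,0,0],0.05],
  [[0,0,0],[0,0,0],0.05],
  [[0,0,0],[0,0,0],0.05],
  [[0,0,0],[0,0,0],0.05],
  [[0,0,0],[0,0,0],0.05],
])

```text
clock: 38.55
eef_pos: [0.5576, -0.004, 0.1867]
tool_rot: [0.102, 0.995, 0.0, 0.001]
ft_force: [-0.5, 0.1, -0.3]
grip_width: 0.0082
grasp_force: 62.0
```

Run:
```python
from h import *
plan(556,-2.5,140,168.35)
p,d=camera('wrist');cv2.imwrite('pics/w6.png',p[:,:,::-1]);P=cloud('wrist',d);np.save('pics/w6P.npy',P)
a=np.radians(-11.65);e=np.array([np.cos(a),np.sin(a)]);f=np.array([-e[1],e[0]])
m=(yellow(p)>0)&(P[:,:,2]>.13);Q=P[m];print(len(Q),'clip e',np.percentile(Q[:,:2]@e*1000,[.5,99.5]),'f',np.percentile(Q[:,:2]@f*1000,[.5,50,99.5]),'zmed',np.percentile(Q[:,2],[2,50,98]))
Q=P.reshape(-1,3);E=Q[:,:2]@e*1000;F=Q[:,:2]@f*1000
s=Q[(Q[:,2]>.095)&(Q[:,2]<.118)];print('org seen',s.shape,np.percentile(s[:,:2]@e*1000,[.1,99.9]),np.percentile(s[:,:2]@f*1000,[.1,99.9]))
```

```text
pos [557.6  -4.  186.7] turn [ 0.0001  0.0004 -0.0005] rows 0.0 shift [0.0093 0.0055 0.2337] q6end~ 169.0 w 0.008201919532863958 t 38.5
3052 clip e [500.56698987 578.66828576] f [102.93679536 109.13690178 115.72748493] zmed [0.16304551 0.16569422 0.18146228]
org seen (56578, 3) [434.5147757  587.06091305] [ 88.31989075 284.27584649]
```

View pics/w6.png

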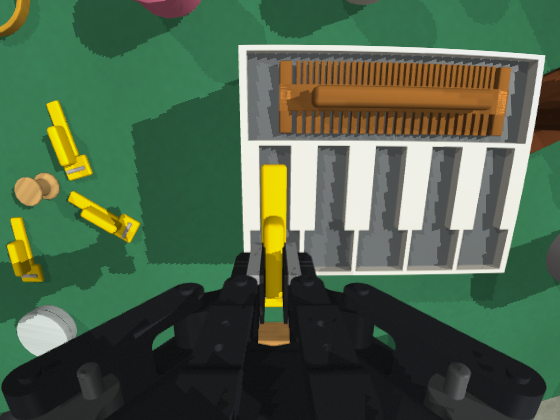

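Call:
apply_moves([
  [[0.006,0.0055,0],[0,0,0],0.05],
  [[0,0,0.06],[0,0,0],0.05],
  [[0,0,0.08],[0,0,0],0.05],
  [[0,0,0.06],[0,0,0],0.05],
  [[0,0,0.04],[0,0,0],0.05],
  [[0,0,0.024],[0,0,0],0.05],
  [[0,0,0],[0,0,0],0.05],
  [[0,0,0],[0,0,0],0.05],
])

```text
clock: 39.27
eef_pos: [0.5563, -0.0016, 0.1342]
tool_rot: [0.102, 0.995, 0.0, 0.001]
ft_force: [-0.1, -0.3, -0.9]
grip_width: 0.0078
grasp_force: 62.0
```

Call:
apply_moves([
  [[0,0,0.004],[0,0,0],0.05],
  [[0,0,0],[0,0,0],0.05],
  [[0,0,0.003],[0,0,0],0.05],
  [[0,0,0],[0,0,0],0.05],
  [[0,0,0],[0,0,0],0.05],
  [[0,0,0],[0,0,0],0.05],
  [[0,0,0],[0,0,0],0.05],
  [[0,0,0],[0,0,0],0.05],
])

```text
clock: 39.93
eef_pos: [0.5562, -0.0014, 0.1331]
tool_rot: [0.101, 0.995, 0.0, 0.001]
ft_force: [-0.4, -0.8, 4.4]
grip_width: 0.0081
grasp_force: 62.6
```

Call:
apply_moves([
  [[0,0,0],[0,0,0],0.15],
  [[0,0,0],[0,0,0],0.25],
  [[0,0,0],[0,0,0],0.3],
  [[0,0,0],[0,0,0],0.3],
  [[0,0,-0.05],[0,0,0],0.3],
  [[0,0,-0.1],[0,0,0],0.3],
  [[0,0,-0.15],[0,0,0],0.3],
  [[0,0,0],[0,0,0],0.3],
])

```text
clock: 40.6
eef_pos: [0.559, -0.0014, 0.1989]
tool_rot: [0.101, 0.995, 0.001, 0.005]
ft_force: [1.2, -0.5, 0.9]
grip_width: 0.0256
grasp_force: 0.0
```

```bash
cat >> h.py <<'E'
A=np.radians(-11.65);ee=np.array([np.cos(A),np.sin(A)]);ff=np.array([-ee[1],ee[0]])
def inbay():
    p,d=camera('wrist');P=cloud('wrist',d);k,l,s,_=cv2.connectedComponentsWithStats(yellow(p))
    for i in range(1,k):
        if s[i,4]<150:continue
        Q=P[l==i]
        if np.nanmedian(Q[:,2])<.09:continue
        E=Q[:,:2]@ee*1000-510.8;F=Q[:,:2]@ff*1000-186.3
        print('bay clip e',np.round(np.percentile(E,[.5,99.5]),1),'f',np.round(np.percentile(F,[.5,50,99.5]),1),'z',np.round(np.percentile(Q[:,2]*1000,[2,25,50,99]),1))
E
python3 - <<'E'
from h import *
inbay();wlook('w7');look('t7');plan(575.1,-301,186,169.8)
E
```

```text
bay clip e [nan nan] f [nan nan nan] z [nan nan nan nan]
w [49, 99, 45, 78] (array([ 462.8, -206.3]), 82.3, 33.3, 9.6) bar (array([ 467.7, -200.2]), 39.2, 11.5, 5.7) head side: centroid-off [4.6 7.1]
w [255, 148, 36, 107] (array([5.493e+02, 3.000e-01]), 82.1, 26.7, -11.8) bar None head side: centroid-off 
w [71, 188, 70, 49] (array([ 547. , -192.5]), 82.7, 30.7, 48.2) bar (array([ 549.4, -185.6]), 39.3, 10.8, 45.2) head side: centroid-off [2.  7.5]
w [11, 213, 34, 63] (array([ 567.5, -308.1]), 80.6, 40.3, -2.5) bar (array([ 572.8, -299.9]), 39.5, 10.7, -10.8) head side: centroid-off [4.1 9.2]
clip [ 568.7 -299.9] -7.8 (79.0, 26.9, np.float64(26.9), np.float64(12.5), np.float64(7.6), (388, 201))
clip [ 547.2 -188.6] 46.1 (78.8, 26.0, np.float64(26.0), np.float64(14.0), np.float64(6.4), (343, 209))
clip [ 463.2 -199.1] 0.6 (78.9, 27.6, np.float64(27.6), np.float64(14.0), np.float64(7.2), (348, 242))
clip [ 416.  -302.8] 0.5 (76.4, 26.9, np.float64(26.9), np.float64(13.7), np.float64(6.1), (390, 262))
on stand [((array([506.9, 396.3]), 49.8, 47.3, -89.9), 0.155), ((array([528. , 306.8]), 31.1, 29.0, -10.9), 0.166)]
pos [556.1  -1.4 193.2] turn [ 0.0003  0.0006 -0.008 ] rows 0.2 shift [-0.359  -1.4575  0.0362] q6end~ 197.0 w 0.025491549525513784 t 40.8
```

Call:
apply_moves([
  [[0,0,0],[0,0,-0.008],0.35],
  [[-0.023,-0.0935,0],[0,0,0],0.35],
  [[-0.048,-0.194,0],[0,0,0],0.35],
  [[-0.048,-0.195,0],[0,0,0],0.35],
  [[-0.048,-0.195,0],[0,0,0],0.35],
  [[-0.048,-0.195,0],[0,0,0],0.35],
  [[-0.048,-0.195,0],[0,0,0],0.35],
  [[-0.048,-0.195,0],[0,0,0],0.35],
])

```text
clock: 41.42
eef_pos: [0.5713, -0.2624, 0.191]
tool_rot: [0.089, 0.996, 0.001, -0.001]
ft_force: [0.9, 0.1, -0.4]
grip_width: 0.0298
grasp_force: 0.0
```

Call:
apply_moves([
  [[-0.048,-0.195,0],[0,0,0],0.35],
  [[0,0,0.1],[0,0,0],0.35],
  [[0,0,0.18],[0,0,0],0.35],
  [[0,0,0.18],[0,0,0],0.35],
  [[0,0,0.13],[0,0,0],0.35],
  [[0,0,0.075],[0,0,0],0.35],
  [[0,0,0],[0,0,0],0.35],
  [[0,0,0],[0,0,0],0.35],
])

```text
clock: 42.08
eef_pos: [0.5734, -0.3002, 0.0573]
tool_rot: [0.089, 0.996, 0.001, -0.002]
ft_force: [0.2, -0.7, 1.1]
grip_width: 0.03
grasp_force: 0.0
```

```bash
sed -i 's/Q=P\[l==i\]$/Q=P[l==i];Q=Q[np.isfinite(Q[:,2])]/' h.py
python3 - <<'E'
from h import *
plan(575.1,-301,25,169.8)
E
```

```text
pos [ 573.4 -300.2   57.3] turn [ 0.0007 -0.0013 -0.    ] rows 0.0 shift [-0.0089 -0.0026  0.1617] q6end~ 197.0 w 0.03002854203690641 t 42.1
```

Call:
apply_moves([
  [[-0.006,-0.002,0.07],[0,0,0],0.35],
  [[0,0,0.06],[0,0,0],0.35],
  [[0,0,0.034],[0,0,0],0.35],
  [[0,0,0],[0,0,0],0.35],
  [[0,0,0],[0,0,0],0.35],
  [[0,0,0],[0,0,0],0.2],
  [[0,0,0],[0,0,0],0.05],
  [[0,0,0],[0,0,0],0.05],
])

```text
clock: 42.75
eef_pos: [0.5768, -0.3019, 0.0278]
tool_rot: [0.089, 0.996, -0.0, 0.001]
ft_force: [-0.2, 0.4, 2.9]
grip_width: 0.0083
grasp_force: 61.9
```

Call:
apply_moves([
  [[0,0,0],[0,0,0],0.05],
  [[0,0,0],[0,0,0],0.05],
  [[0,0,0],[0,0,0],0.05],
  [[0,0,-0.05],[0,0,0],0.05],
  [[0,0,-0.15],[0,0,0],0.05],
  [[0,0,-0.2],[0,0,0],0.05],
  [[0,0,-0.2],[0,0,0.008],0.05],
  [[0,0,-0.2],[0,0,0],0.05],
])

```text
clock: 43.42
eef_pos: [0.5752, -0.3012, 0.188]
tool_rot: [0.102, 0.995, 0.001, -0.001]
ft_force: [-0.0, -0.7, -0.3]
grip_width: 0.0079
grasp_force: 61.4
```

Run:
```python
from h import *
plan(563.9,34.7,186,168.35)
```

```text
pos [ 575.2 -301.2  188. ] turn [ 0.0004 -0.0004 -0.0002] rows 0.0 shift [0.3943 1.6335 0.01  ] q6end~ 165.0 w 0.007889694041625893 t 43.4
```

Call:
apply_moves([
  [[0.024,0.1,0],[0,0,0],0.05],
  [[0.046,0.19,0],[0,0,0],0.05],
  [[0.046,0.19,0],[0,0,0],0.05],
  [[0.046,0.19,0],[0,0,0],0.05],
  [[0.046,0.19,0],[0,0,0],0.05],
  [[0.046,0.19,0],[0,0,0],0.05],
  [[0.046,0.19,0],[0,0,0],0.05],
  [[0.046,0.19,0],[0,0,0],0.05],
])

```text
clock: 44.08
eef_pos: [0.5651, -0.0058, 0.187]
tool_rot: [0.102, 0.995, 0.0, 0.0]
ft_force: [-0.2, 0.4, -0.9]
grip_width: 0.0084
grasp_force: 61.4
```

Call:
apply_moves([
  [[0.031,0.13,0],[0,0,0],0.05],
  [[0.017,0.0735,0],[0,0,0],0.05],
  [[0,0,0],[0,0,0],0.05],
  [[0,0,0],[0,0,0],0.05],
  [[0,0,0],[0,0,0],0.05],
  [[0,0,0],[0,0,0],0.05],
  [[0,0,0],[0,0,0],0.05],
  [[0,0,0],[0,0,0],0.05],
])

```text
clock: 44.75
eef_pos: [0.5648, 0.0331, 0.1868]
tool_rot: [0.102, 0.995, 0.0, 0.0]
ft_force: [-0.7, 0.0, -1.0]
grip_width: 0.0079
grasp_force: 61.4
```

Run:
```python
from h import *
inbay();plan(563.9,34.7,133.5,168.35)
```

```text
bay clip e [-12.1  69.3] f [-87.4 -73.2 -61.3] z [108.9 110.8 111.7 128.3]
bay clip e [-11.4  66.6] f [-45.4 -39.2 -32.5] z [162.9 165.  166.2 182.1]
pos [564.8  33.3 186.8] turn [ 0.0002  0.0002 -0.0005] rows 0.0 shift [0.0056 0.006  0.2665] q6end~ 165.0 w 0.007818936203097966 t 44.8
```

Call:
apply_moves([
  [[0.001,0.0055,0],[0,0,0],0.05],
  [[0,0,0.06],[0,0,0],0.05],
  [[0,0,0.08],[0,0,0],0.05],
  [[0,0,0.06],[0,0,0],0.05],
  [[0,0,0.04],[0,0,0],0.05],
  [[0,0,0.026],[0,0,0],0.05],
  [[0,0,0],[0,0,0],0.05],
  [[0,0,0.003],[0,0,0],0.05],
])

```text
clock: 45.47
eef_pos: [0.5652, 0.0354, 0.1334]
tool_rot: [0.101, 0.995, 0.0, 0.001]
ft_force: [-0.1, -0.9, -1.2]
grip_width: 0.0079
grasp_force: 61.5
```

Call:
apply_moves([
  [[0,0,0],[0,0,0],0.05],
  [[0,0,0.002],[0,0,0],0.05],
  [[0,0,0],[0,0,0],0.15],
  [[0,0,0],[0,0,0],0.25],
  [[0,0,0],[0,0,0],0.3],
  [[0,0,0],[0,0,0],0.3],
  [[0,0,-0.05],[0,0,0],0.3],
  [[0,0,-0.1],[0,0,0],0.3],
])

```text
clock: 46.13
eef_pos: [0.5628, 0.0353, 0.1608]
tool_rot: [0.101, 0.995, -0.0, -0.003]
ft_force: [-0.1, 0.2, 0.6]
grip_width: 0.0259
grasp_force: 0.0
```

Call:
apply_moves([
  [[0,0,-0.12],[0,0,0],0.3],
  [[0,0,0],[0,0,0],0.3],
  [[0,0,0],[0,0,0],0.3],
  [[0,0,0],[0,0,0],0.3],
  [[0,0,0],[0,0,0],0.3],
  [[0,0,0],[0,0,0],0.3],
  [[0,0,0],[0,0,0],0.3],
  [[0,0,0],[0,0,0],0.3],
])

```text
clock: 46.8
eef_pos: [0.5644, 0.0354, 0.1859]
tool_rot: [0.101, 0.995, 0.0, -0.0]
ft_force: [-0.3, 0.0, -0.7]
grip_width: 0.0257
grasp_force: 0.0
```

Run:
```python
from h import *
inbay();wlook('w8');look('t8');plan(551.2,-186.4,190,225.8)
```

```text
bay clip e [-12.1  66. ] f [-87.5 -73.5 -61.4] z [109.4 111.  112.1 128.5]
bay clip e [-11.5  67.6] f [-50.1 -36.6 -23.7] z [109.1 110.9 111.7 128.3]
w [10, 103, 47, 79] (array([ 464.5, -206.3]), 82.0, 36.8, 5.6) bar (array([ 470. , -199.8]), 40.0, 11.1, 3.9) head side: centroid-off [5.2 7.7]
w [202, 152, 38, 112] (array([552.9,   4.5]), 83.3, 30.7, -17.9) bar None head side: centroid-off 
w [255, 153, 38, 112] (array([559.5,  37.7]), 82.5, 26.6, -12.6) bar None head side: centroid-off 
w [34, 193, 71, 51] (array([ 550.9, -192.1]), 81.8, 30.2, 53.0) bar (array([ 551.2, -185.7]), 40.3, 10.5, 44.5) head side: centroid-off [0.  7.5]
clip [ 547.1 -188.7] 45.6 (78.9, 26.9, np.float64(26.9), np.float64(13.8), np.float64(6.2), (343, 209))
clip [ 463.2 -199.8] 1.6 (79.1, 27.9, np.float64(27.9), np.float64(14.6), np.float64(7.0), (348, 242))
clip [ 416.1 -302.6] -0.2 (76.6, 27.5, np.float64(27.5), np.float64(14.1), np.float64(5.7), (390, 262))
on stand [((array([508.1, 395.4]), 48.9, 47.0, 77.9), 0.153), ((array([528.1, 307.2]), 31.0, 30.5, -9.0), 0.165)]
pos [564.6  35.3 186.3] turn [ 1.000e-04  1.000e-04 -3.191e-01] rows 8.0 shift [ 0.8417 -0.7248 -0.0183] q6end~ 244.0 w 0.025380629617581453 t 47.0
```

Call:
apply_moves([
  [[0,0,0],[0,0,-0.0355],0.35],
  [[0,0,0],[0,0,-0.0355],0.35],
  [[0,0,0],[0,0,-0.0355],0.35],
  [[0,0,0],[0,0,-0.0355],0.35],
  [[0,0,0],[0,0,-0.0355],0.35],
  [[0,0,0],[0,0,-0.0355],0.35],
  [[0,0,0],[0,0,-0.0355],0.35],
  [[0,0,0],[0,0,-0.0355],0.35],
])

```text
clock: 47.62
eef_pos: [0.5647, 0.0354, 0.1866]
tool_rot: [-0.34, 0.94, 0.0, 0.0]
ft_force: [0.5, -0.3, -0.2]
grip_width: 0.0301
grasp_force: 0.0
```

Call:
apply_moves([
  [[0,0,0],[0,0,-0.0351],0.35],
  [[0.12,-0.1035,0],[0,0,0],0.35],
  [[0.12,-0.1035,0],[0,0,0],0.35],
  [[0.12,-0.1035,0],[0,0,0],0.35],
  [[0.12,-0.1035,0],[0,0,0],0.35],
  [[0.12,-0.1035,0],[0,0,0],0.35],
  [[0.12,-0.1035,0],[0,0,0],0.35],
  [[0.1217,-0.1038,0],[0,0,0],0.35],
])

```text
clock: 48.28
eef_pos: [0.5511, -0.1878, 0.1865]
tool_rot: [-0.389, 0.921, 0.0, 0.0]
ft_force: [0.1, 0.1, 0.0]
grip_width: 0.0295
grasp_force: 0.0
```

Call:
apply_moves([
  [[0,0,0.1],[0,0,0],0.35],
  [[0,0,0.18],[0,0,0],0.35],
  [[0,0,0.18],[0,0,0],0.35],
  [[0,0,0.12],[0,0,0],0.35],
  [[0,0,0.06],[0,0,0],0.35],
  [[0,0,0],[0,0,0],0.35],
  [[0,0,0],[0,0,0],0.35],
  [[0,0,0],[0,0,0],0.35],
])

```text
clock: 48.95
eef_pos: [0.5524, -0.1866, 0.0597]
tool_rot: [-0.389, 0.921, -0.001, 0.001]
ft_force: [-0.1, -0.6, 0.4]
grip_width: 0.0299
grasp_force: 0.0
```

Run:
```python
from h import *
plan(551.2,-186.3,25,225.4)
```

```text
pos [ 552.4 -186.6   59.7] turn [-0.0007  0.0006  0.0023] rows 0.1 shift [0.0033 0.0054 0.1736] q6end~ 244.0 w 0.029874655021282143 t 49.0
```

Call:
apply_moves([
  [[0.003,0.005,0.08],[0,0,0],0.35],
  [[0,0,0.06],[0,0,0],0.35],
  [[0,0,0.036],[0,0,0],0.35],
  [[0,0,0],[0,0,0],0.35],
  [[0,0,0],[0,0,0],0.35],
  [[0,0,0],[0,0,0],0.2],
  [[0,0,0],[0,0,0],0.05],
  [[0,0,0],[0,0,0],0.05],
])

```text
clock: 49.62
eef_pos: [0.5514, -0.1864, 0.0248]
tool_rot: [-0.389, 0.921, -0.001, 0.001]
ft_force: [-0.2, 0.0, 4.4]
grip_width: 0.0087
grasp_force: 61.2
```

Call:
apply_moves([
  [[0,0,0],[0,0,0],0.05],
  [[0,0,0],[0,0,0],0.05],
  [[0,0,0],[0,0,0],0.05],
  [[0,0,-0.05],[0,0,0],0.05],
  [[0,0,-0.15],[0,0,0],0.05],
  [[0,0,-0.2],[0,0,0],0.05],
  [[0,0,-0.2],[0,0,0],0.05],
  [[0,0,-0.2],[0,0,0],0.05],
])

```text
clock: 50.28
eef_pos: [0.5493, -0.1858, 0.1851]
tool_rot: [-0.389, 0.921, 0.001, -0.0]
ft_force: [0.9, -0.1, 0.3]
grip_width: 0.0084
grasp_force: 60.6
```

Call:
apply_moves([
  [[0,0,0],[0,0,0.0353],0.05],
  [[0,0,0],[0,0,0.0353],0.05],
  [[0,0,0],[0,0,0.0353],0.05],
  [[0,0,0],[0,0,0.0353],0.05],
  [[0,0,0],[0,0,0.0353],0.05],
  [[0,0,0],[0,0,0.0353],0.05],
  [[0,0,0],[0,0,0.0353],0.05],
  [[0,0,0],[0,0,0.0353],0.05],
])

```text
clock: 50.95
eef_pos: [0.5498, -0.1859, 0.1836]
tool_rot: [0.047, 0.999, 0.0, 0.0]
ft_force: [0.1, -0.5, -0.1]
grip_width: 0.0082
grasp_force: 60.6
```

Run:
```python
from h import *
plan(572.4,71.5,188,168.35)
```

```text
pos [ 549.8 -185.9  183.6] turn [ 0.0002 -0.      0.035 ] rows 0.9 shift [ 0.1491  1.2835 -0.0221] q6end~ 161.0 w 0.008161924524150474 t 51.0
```

Call:
apply_moves([
  [[0,0,-0.02],[0,0,0.035],0.05],
  [[0.012,0.1,0],[0,0,0],0.05],
  [[0.022,0.19,0],[0,0,0],0.05],
  [[0.022,0.19,0],[0,0,0],0.05],
  [[0.022,0.19,0],[0,0,0],0.05],
  [[0.022,0.19,0],[0,0,0],0.05],
  [[0.022,0.19,0],[0,0,0],0.05],
  [[0.017,0.15,0],[0,0,0],0.05],
])

```text
clock: 51.62
eef_pos: [0.5696, 0.0574, 0.1879]
tool_rot: [0.098, 0.995, 0.001, 0.0]
ft_force: [1.0, -0.2, -0.5]
grip_width: 0.0082
grasp_force: 60.6
```

Call:
apply_moves([
  [[0.01,0.0835,0],[0,0,0],0.05],
  [[0,0,0],[0,0,0],0.05],
  [[0,0,0],[0,0,0],0.05],
  [[0,0,0],[0,0,0],0.05],
  [[0,0,0],[0,0,0],0.05],
  [[0,0,0],[0,0,0],0.05],
  [[0,0,0],[0,0,0],0.05],
  [[0,0,0],[0,0,0],0.05],
])

```text
clock: 52.28
eef_pos: [0.5714, 0.0705, 0.1875]
tool_rot: [0.1, 0.995, 0.0, 0.0]
ft_force: [0.8, -0.3, -0.3]
grip_width: 0.0087
grasp_force: 60.6
```

Run:
```python
from h import *
inbay();plan(572.4,71.5,131,168.35)
```

```text
bay clip e [-12.1  66.2] f [-87.  -72.  -61.4] z [109.5 110.8 111.8 128. ]
bay clip e [-11.5  70. ] f [-49.6 -35.4 -23.4] z [108.6 110.8 111.7 128. ]
bay clip e [-10.7  67.3] f [-7.4 -1.   5.4] z [167.  168.8 170.1 185.9]
pos [571.4  70.7 187.5] turn [0.0002 0.0002 0.0013] rows 0.0 shift [-0.004   0.0049  0.2825] q6end~ 161.0 w 0.008339921520818614 t 52.3
```

Call:
apply_moves([
  [[0.003,0.005,0],[0,0,0],0.05],
  [[0,0,0.07],[0,0,0],0.05],
  [[0,0,0.08],[0,0,0],0.05],
  [[0,0,0.06],[0,0,0],0.05],
  [[0,0,0.04],[0,0,0],0.05],
  [[0,0,0.03],[0,0,0],0.05],
  [[0,0,0.004],[0,0,0],0.05],
  [[0,0,0],[0,0,0],0.05],
])

```text
clock: 53.0
eef_pos: [0.5712, 0.0726, 0.1308]
tool_rot: [0.099, 0.995, 0.0, 0.001]
ft_force: [-0.1, 0.3, 0.7]
grip_width: 0.0081
grasp_force: 60.7
```

Call:
apply_moves([
  [[0,0,0.004],[0,0,0],0.05],
  [[0,0,0],[0,0,0],0.05],
  [[0,0,0],[0,0,0],0.05],
  [[0,0,0],[0,0,0],0.05],
  [[0,0,0],[0,0,0],0.05],
  [[0,0,0],[0,0,0],0.05],
  [[0,0,0],[0,0,0],0.05],
  [[0,0,0],[0,0,0],0.05],
])

```text
clock: 53.67
eef_pos: [0.5715, 0.0727, 0.1304]
tool_rot: [0.099, 0.995, 0.0, 0.001]
ft_force: [0.9, 0.8, 5.3]
grip_width: 0.0085
grasp_force: 63.5
```

Call:
apply_moves([
  [[0,0,0],[0,0,0],0.15],
  [[0,0,0],[0,0,0],0.25],
  [[0,0,0],[0,0,0],0.3],
  [[0,0,0],[0,0,0],0.3],
  [[0,0,-0.05],[0,0,0],0.3],
  [[0,0,-0.1],[0,0,0],0.3],
  [[0,0,-0.15],[0,0,0],0.3],
  [[0,0,0],[0,0,0],0.3],
])

```text
clock: 54.33
eef_pos: [0.5734, 0.0727, 0.1953]
tool_rot: [0.099, 0.995, 0.001, 0.004]
ft_force: [1.9, 0.8, 0.2]
grip_width: 0.0256
grasp_force: 0.0
```

Call:
apply_moves([
  [[0,0,0],[0,0,-0.028],0.3],
  [[0,0,0],[0,0,-0.028],0.3],
  [[0,0,0],[0,0,-0.028],0.3],
  [[0,0,0],[0,0,0],0.3],
  [[0,0,0],[0,0,0],0.3],
  [[0,0,0],[0,0,0],0.3],
  [[0,0,0],[0,0,0],0.3],
  [[0,0,0],[0,0,0],0.3],
])

```text
clock: 55.0
eef_pos: [0.5709, 0.0725, 0.1897]
tool_rot: [-0.033, 0.999, 0.0, 0.0]
ft_force: [0.4, -0.1, -1.0]
grip_width: 0.0254
grasp_force: 0.0
```

Run:
```python
from h import *
inbay();look('t9');plan(469.5,-200.5,190,183.5)
```

```text
bay clip e [-12.1  66.8] f [-87.5 -72.4 -61.6] z [109.2 110.8 111.8 128. ]
bay clip e [-11.5  69.8] f [-49.7 -35.9 -23.7] z [109.2 110.8 111.6 128.2]
bay clip e [-11.1  70.5] f [-11.8   0.2  14.2] z [108.  110.8 111.7 128.2]
clip [548.7   1.8] -11.4 (78.6, 26.0, np.float64(26.0), np.float64(13.5), np.float64(112.4), (266, 203))
clip [550.1  40.1] -18.2 (65.7, 18.2, np.float64(18.2), np.float64(14.0), np.float64(112.7), (249, 205))
clip [ 463.1 -199.4] 0.9 (78.9, 28.3, np.float64(28.3), np.float64(14.1), np.float64(7.3), (348, 242))
clip [ 416.1 -302.5] -0.4 (76.7, 27.3, np.float64(27.3), np.float64(13.7), np.float64(5.7), (390, 262))
on stand [((array([507.2, 395.4]), 48.5, 47.7, -22.3), 0.154), ((array([528., 307.]), 31.7, 29.8, -16.4), 0.164)]
pos [571.   72.5 189.8] turn [0.0001 0.0002 0.0014] rows 0.0 shift [ 5.8980e-01 -1.3317e+00 -1.0000e-03] q6end~ 207.0 w 0.02586977506479345 t 55.1
```

Call:
apply_moves([
  [[0.0737,-0.1665,0],[0,0,0],0.35],
  [[0.0737,-0.1665,0],[0,0,0],0.35],
  [[0.0737,-0.1665,0],[0,0,0],0.35],
  [[0.0737,-0.1665,0],[0,0,0],0.35],
  [[0.0737,-0.1665,0],[0,0,0],0.35],
  [[0.0737,-0.1665,0],[0,0,0],0.35],
  [[0.0737,-0.1665,0],[0,0,0],0.35],
  [[0.0737,-0.1665,0],[0,0,0],0.35],
])

```text
clock: 55.77
eef_pos: [0.4702, -0.2026, 0.1899]
tool_rot: [-0.033, 0.999, 0.0, 0.001]
ft_force: [0.1, -0.4, -0.6]
grip_width: 0.0301
grasp_force: 0.0
```

Call:
apply_moves([
  [[0,0,0],[0,0,0],0.35],
  [[0,0,0.12],[0,0,0],0.35],
  [[0,0,0.18],[0,0,0],0.35],
  [[0,0,0.18],[0,0,0],0.35],
  [[0,0,0.12],[0,0,0],0.35],
  [[0,0,0.06],[0,0,0],0.35],
  [[0,0,0],[0,0,0],0.35],
  [[0,0,0],[0,0,0],0.35],
])

```text
clock: 56.43
eef_pos: [0.4707, -0.2006, 0.0572]
tool_rot: [-0.033, 0.999, 0.001, -0.0]
ft_force: [-0.6, 0.0, 0.4]
grip_width: 0.0301
grasp_force: 0.0
```

Run:
```python
from h import *
plan(469.5,-200.5,25,183.5)
```

```text
pos [ 470.7 -200.6   57.2] turn [ 0.0004 -0.0002  0.0016] rows 0.0 shift [0.0061 0.0006 0.1611] q6end~ 207.0 w 0.03010219796485243 t 56.4
```

Call:
apply_moves([
  [[0.005,0,0.07],[0,0,0],0.35],
  [[0,0,0.06],[0,0,0],0.35],
  [[0,0,0.032],[0,0,0],0.35],
  [[0,0,0],[0,0,0],0.35],
  [[0,0,0],[0,0,0],0.35],
  [[0,0,0],[0,0,0],0.2],
  [[0,0,0],[0,0,0],0.05],
  [[0,0,0],[0,0,0],0.05],
])

```text
clock: 57.1
eef_pos: [0.4711, -0.2014, 0.0266]
tool_rot: [-0.033, 0.999, -0.0, 0.002]
ft_force: [-0.5, 0.2, 4.4]
grip_width: 0.008
grasp_force: 61.0
```

Call:
apply_moves([
  [[0,0,0],[0,0,0],0.05],
  [[0,0,0],[0,0,0],0.05],
  [[0,0,0],[0,0,0],0.05],
  [[0,0,-0.05],[0,0,0],0.05],
  [[0,0,-0.15],[0,0,0],0.05],
  [[0,0,-0.2],[0,0,0],0.05],
  [[0,0,-0.2],[0,0,0],0.05],
  [[0,0,-0.2],[0,0,0],0.05],
])

```text
clock: 57.77
eef_pos: [0.4692, -0.2008, 0.1873]
tool_rot: [-0.033, 0.999, 0.0, -0.0]
ft_force: [0.6, -0.1, -0.1]
grip_width: 0.008
grasp_force: 60.5
```

Call:
apply_moves([
  [[0,0,0],[0,0,0.0286],0.05],
  [[0,0,0],[0,0,0.0286],0.05],
  [[0,0,0],[0,0,0.0286],0.05],
  [[0,0,0],[0,0,0],0.05],
  [[0,0,0],[0,0,0],0.05],
  [[0,0,0],[0,0,0],0.05],
  [[0,0,0],[0,0,0],0.05],
  [[0,0,0],[0,0,0],0.05],
])

```text
clock: 58.43
eef_pos: [0.4698, -0.2011, 0.1851]
tool_rot: [0.101, 0.995, 0.0, 0.0]
ft_force: [-0.3, -0.1, -0.5]
grip_width: 0.0081
grasp_force: 60.4
```

Run:
```python
from h import *
plan(580.1,108.7,188,168.35)
```

```text
pos [ 469.8 -201.1  185.1] turn [0.0002 0.     0.0002] rows 0.0 shift [-0.2273  1.6282 -0.0146] q6end~ 158.0 w 0.00810181078407385 t 58.4
```

Call:
apply_moves([
  [[-0.014,0.1,-0.01],[0,0,0],0.05],
  [[-0.0265,0.19,0],[0,0,0],0.05],
  [[-0.0265,0.19,0],[0,0,0],0.05],
  [[-0.0265,0.19,0],[0,0,0],0.05],
  [[-0.0265,0.19,0],[0,0,0],0.05],
  [[-0.0265,0.19,0],[0,0,0],0.05],
  [[-0.0265,0.19,0],[0,0,0],0.05],
  [[-0.0265,0.19,0],[0,0,0],0.05],
])

```text
clock: 59.1
eef_pos: [0.5671, 0.0728, 0.1873]
tool_rot: [0.101, 0.995, 0.0, 0.0]
ft_force: [0.9, -0.1, 0.1]
grip_width: 0.0081
grasp_force: 60.4
```

Call:
apply_moves([
  [[-0.018,0.13,0],[0,0,0],0.05],
  [[-0.01,0.068,0],[0,0,0],0.05],
  [[0,0,0],[0,0,0],0.05],
  [[0,0,0],[0,0,0],0.05],
  [[0,0,0],[0,0,0],0.05],
  [[0,0,0],[0,0,0],0.05],
  [[0,0,0],[0,0,0],0.05],
  [[0,0,0],[0,0,0],0.05],
])

```text
clock: 59.77
eef_pos: [0.5802, 0.1073, 0.1877]
tool_rot: [0.102, 0.995, 0.0, 0.0]
ft_force: [-0.5, -0.1, 0.2]
grip_width: 0.0084
grasp_force: 60.4
```

Run:
```python
from h import *
inbay();plan(580.1,108.7,131,168.35)
```

```text
bay clip e [-11.9  66.8] f [-86.5 -70.7 -61. ] z [108.5 110.8 112.  127.8]
bay clip e [-11.4  67. ] f [-49.2 -34.  -23.6] z [109.4 110.8 111.8 128.1]
bay clip e [-11.   67.8] f [-11.5   2.5  14.4] z [109.3 110.8 111.7 128.1]
bay clip e [-10.7  67.2] f [30.5 37.  43.4] z [165.3 167.2 168.3 184.3]
pos [580.2 107.5 187.7] turn [ 0.0002  0.0002 -0.0005] rows 0.0 shift [0.0017 0.0056 0.2835] q6end~ 158.0 w 0.008001185300513629 t 59.8
```

Call:
apply_moves([
  [[0.003,0.005,0],[0,0,0],0.05],
  [[0,0,0.07],[0,0,0],0.05],
  [[0,0,0.08],[0,0,0],0.05],
  [[0,0,0.06],[0,0,0],0.05],
  [[0,0,0.04],[0,0,0],0.05],
  [[0,0,0.026],[0,0,0],0.05],
  [[0,0,0.003],[0,0,0],0.05],
  [[0,0,0],[0,0,0],0.05],
])

```text
clock: 60.48
eef_pos: [0.5802, 0.1097, 0.132]
tool_rot: [0.102, 0.995, 0.0, 0.001]
ft_force: [-0.3, 0.1, -0.5]
grip_width: 0.0083
grasp_force: 60.4
```

Call:
apply_moves([
  [[0,0,0.003],[0,0,0],0.05],
  [[0,0,0],[0,0,0],0.05],
  [[0,0,0],[0,0,0],0.05],
  [[0,0,0],[0,0,0],0.05],
  [[0,0,0],[0,0,0],0.05],
  [[0,0,0],[0,0,0],0.05],
  [[0,0,0],[0,0,0],0.05],
  [[0,0,0],[0,0,0],0.05],
])

```text
clock: 61.15
eef_pos: [0.5804, 0.1098, 0.1316]
tool_rot: [0.102, 0.995, 0.0, 0.001]
ft_force: [0.1, -0.0, 3.3]
grip_width: 0.0081
grasp_force: 60.9
```

Call:
apply_moves([
  [[0,0,0],[0,0,0],0.15],
  [[0,0,0],[0,0,0],0.25],
  [[0,0,0],[0,0,0],0.3],
  [[0,0,0],[0,0,0],0.3],
  [[0,0,-0.05],[0,0,0],0.3],
  [[0,0,-0.1],[0,0,0],0.3],
  [[0,0,-0.15],[0,0,0],0.3],
  [[0,0,0],[0,0,0],0.3],
])

```text
clock: 61.82
eef_pos: [0.5829, 0.1103, 0.1977]
tool_rot: [0.102, 0.995, 0.002, 0.005]
ft_force: [1.1, 0.1, 0.8]
grip_width: 0.0258
grasp_force: 0.0
```

Call:
apply_moves([
  [[0,0,0],[0,0,-0.0365],0.3],
  [[0,0,0],[0,0,-0.0365],0.3],
  [[0,0,0],[0,0,0],0.3],
  [[0,0,0],[0,0,0],0.3],
  [[0,0,0],[0,0,0],0.3],
  [[0,0,0],[0,0,0],0.3],
  [[0,0,0],[0,0,0],0.3],
  [[0,0,0],[0,0,0],0.3],
])

```text
clock: 62.48
eef_pos: [0.5799, 0.1097, 0.191]
tool_rot: [-0.013, 1.0, 0.0, 0.0]
ft_force: [-0.4, -0.0, -0.0]
grip_width: 0.0255
grasp_force: 0.0
```

Run:
```python
from h import *
inbay();look('t10');plan(421.6,-304.7,190,181.5)
```

```text
bay clip e [-11.9  66.6] f [-87.2 -71.3 -61.6] z [108.4 110.8 112.  128.1]
bay clip e [-11.6  67.5] f [-49.7 -34.4 -23.9] z [109.3 110.8 111.7 128.1]
bay clip e [-11.1  70. ] f [-11.8   1.9  14.3] z [109.  110.8 111.6 128.3]
bay clip e [-11.1  70.2] f [26.1 38.3 52.1] z [107.5 110.8 111.6 128.3]
clip [564.3  72.8] -33.0 (77.6, 33.0, np.float64(23.9), np.float64(17.2), np.float64(113.5), (233, 200))
clip [556.9  37.4] -9.2 (78.9, 25.9, np.float64(25.9), np.float64(13.7), np.float64(111.9), (250, 199))
clip [549.2   3. ] -13.2 (79.1, 26.7, np.float64(26.7), np.float64(13.9), np.float64(111.7), (266, 203))
clip [528.7  90. ] 38.0 (93.8, 30.2, np.float64(26.8), np.float64(1.2), np.float64(111.9), (216, 200))
clip [ 416.  -302.9] 0.5 (76.5, 27.3, np.float64(27.3), np.float64(12.8), np.float64(6.0), (390, 262))
on stand [((array([507. , 395.9]), 49.3, 47.8, -63.2), 0.155), ((array([528. , 306.7]), 31.4, 29.8, -14.3), 0.164)]
pos [579.9 109.7 191. ] turn [ 0.0001  0.0002 -0.0002] rows 0.0 shift [ 0.8454 -2.0504  0.0049] q6end~ 217.0 w 0.025514355926729872 t 62.6
```

Call:
apply_moves([
  [[0.0705,-0.1709,0],[0,0,0],0.35],
  [[0.0705,-0.1709,0],[0,0,0],0.35],
  [[0.0705,-0.1709,0],[0,0,0],0.35],
  [[0.0705,-0.1709,0],[0,0,0],0.35],
  [[0.0705,-0.1709,0],[0,0,0],0.35],
  [[0.0705,-0.1709,0],[0,0,0],0.35],
  [[0.0705,-0.1709,0],[0,0,0],0.35],
  [[0.0705,-0.1709,0],[0,0,0],0.35],
])

```text
clock: 63.25
eef_pos: [0.4734, -0.1681, 0.1911]
tool_rot: [-0.013, 1.0, 0.0, 0.001]
ft_force: [1.0, 0.1, -0.1]
grip_width: 0.0297
grasp_force: 0.0
```

Call:
apply_moves([
  [[0.0705,-0.1709,0],[0,0,0],0.35],
  [[0.0705,-0.1709,0],[0,0,0],0.35],
  [[0.0705,-0.1709,0],[0,0,0],0.35],
  [[0.0705,-0.1709,0],[0,0,0],0.35],
  [[0,0,0],[0,0,0],0.35],
  [[0,0,0],[0,0,0],0.35],
  [[0,0,0],[0,0,0],0.35],
  [[0,0,0],[0,0,0],0.35],
])

```text
clock: 63.92
eef_pos: [0.4217, -0.3037, 0.1907]
tool_rot: [-0.014, 1.0, 0.0, 0.0]
ft_force: [1.0, 0.6, 0.4]
grip_width: 0.0299
grasp_force: 0.0
```

Run:
```python
from h import *
wlook('w11');plan(421.6,-304.7,58,181.5)
```

```text
w [321, 47, 70, 74] (array([ 317.5, -226. ]), 70.0, 67.7, -77.9) bar None head side: centroid-off 
w [259, 144, 26, 76] (array([ 416.5, -305.2]), 79.3, 26.8, 2.0) bar (array([ 421.2, -305.1]), 38.6, 9.9, 1.7) head side: centroid-off [4.1 0.5]
pos [ 421.9 -303.5  190.7] turn [0.0003 0.0002 0.0005] rows 0.0 shift [ 0.0015 -0.0058  0.6637] q6end~ 217.0 w 0.029653452222995216 t 64.0
```

Pose confirmed at (421.3, −305.0), so I'll descend and grasp.

Call:
apply_moves([
  [[0.002,-0.0075,0.12],[0,0,0],0.35],
  [[0,0,0.18],[0,0,0],0.35],
  [[0,0,0.18],[0,0,0],0.35],
  [[0,0,0.12],[0,0,0],0.35],
  [[0,0,0.06],[0,0,0],0.35],
  [[0,0,0],[0,0,0],0.35],
  [[0,0,0],[0,0,0],0.35],
  [[0,0,0],[0,0,0],0.35],
])

```text
clock: 64.63
eef_pos: [0.4224, -0.306, 0.0599]
tool_rot: [-0.014, 1.0, -0.0, 0.001]
ft_force: [0.9, -0.1, 0.7]
grip_width: 0.0299
grasp_force: 0.0
```

Call:
apply_moves([
  [[0,0,0.07],[0,0,0],0.35],
  [[0,0,0.06],[0,0,0],0.35],
  [[0,0,0.034],[0,0,0],0.35],
  [[0,0,0],[0,0,0],0.35],
  [[0,0,0],[0,0,0],0.35],
  [[0,0,0],[0,0,0],0.2],
  [[0,0,0],[0,0,0],0.05],
  [[0,0,0],[0,0,0],0.05],
])

```text
clock: 65.3
eef_pos: [0.422, -0.3068, 0.0272]
tool_rot: [-0.013, 1.0, -0.0, 0.001]
ft_force: [-0.5, -0.2, 4.3]
grip_width: 0.0083
grasp_force: 61.4
```

Call:
apply_moves([
  [[0,0,0],[0,0,0],0.05],
  [[0,0,0],[0,0,0],0.05],
  [[0,0,0],[0,0,0],0.05],
  [[0,0,-0.05],[0,0,0],0.05],
  [[0,0,-0.15],[0,0,0],0.05],
  [[0,0,-0.2],[0,0,0],0.05],
  [[0,0,-0.2],[0,0,0],0.05],
  [[0,0,-0.2],[0,0,0],0.05],
])

```text
clock: 65.97
eef_pos: [0.4203, -0.3058, 0.188]
tool_rot: [-0.013, 1.0, 0.001, -0.0]
ft_force: [1.4, -0.4, -0.0]
grip_width: 0.0087
grasp_force: 60.8
```

Call:
apply_moves([
  [[0,0,0],[0,0,0.0365],0.05],
  [[0,0,0],[0,0,0.0365],0.05],
  [[0,0,0],[0,0,0],0.05],
  [[0,0,0],[0,0,0],0.05],
  [[0,0,0],[0,0,0],0.05],
  [[0,0,0],[0,0,0],0.05],
  [[0,0,0],[0,0,0],0.05],
  [[0,0,0],[0,0,0],0.05],
])

```text
clock: 66.63
eef_pos: [0.4208, -0.3061, 0.1855]
tool_rot: [0.101, 0.995, 0.001, -0.0]
ft_force: [0.4, 0.1, -0.2]
grip_width: 0.008
grasp_force: 60.8
```

Run:
```python
from h import *
plan(587.7,145.9,190,168.35)
```

```text
pos [ 420.8 -306.1  185.5] turn [ 0.0003 -0.0001  0.0002] rows 0.0 shift [-0.3608  2.3818 -0.0225] q6end~ 154.0 w 0.007998463279118493 t 66.6
```

Call:
apply_moves([
  [[-0.015,0.1,-0.012],[0,0,0],0.05],
  [[-0.0288,0.19,0],[0,0,0],0.05],
  [[-0.0288,0.19,0],[0,0,0],0.05],
  [[-0.0288,0.19,0],[0,0,0],0.05],
  [[-0.0288,0.19,0],[0,0,0],0.05],
  [[-0.0288,0.19,0],[0,0,0],0.05],
  [[-0.0288,0.19,0],[0,0,0],0.05],
  [[-0.0288,0.19,0],[0,0,0],0.05],
])

```text
clock: 67.3
eef_pos: [0.5215, -0.0331, 0.1885]
tool_rot: [0.101, 0.995, 0.0, 0.0]
ft_force: [1.2, -0.2, 0.0]
grip_width: 0.0082
grasp_force: 60.8
```

Call:
apply_moves([
  [[-0.0288,0.19,0],[0,0,0],0.05],
  [[-0.0288,0.19,0],[0,0,0],0.05],
  [[-0.0288,0.19,0],[0,0,0],0.05],
  [[-0.0288,0.19,0],[0,0,0],0.05],
  [[-0.018,0.12,0],[0,0,0],0.05],
  [[-0.011,0.072,0],[0,0,0],0.05],
  [[0,0,0],[0,0,0],0.05],
  [[0,0,0],[0,0,0],0.05],
])

```text
clock: 67.97
eef_pos: [0.5877, 0.1464, 0.1879]
tool_rot: [0.101, 0.995, -0.0, -0.0]
ft_force: [0.3, -0.8, 0.0]
grip_width: 0.008
grasp_force: 60.8
```

Call:
apply_moves([
  [[0,0,0],[0,0,0],0.05],
  [[0,0,0],[0,0,0],0.05],
  [[0,0,0],[0,0,0],0.05],
  [[0,0,0],[0,0,0],0.05],
  [[0,0,0],[0,0,0],0.05],
  [[0,0,0],[0,0,0],0.05],
  [[0,0,0],[0,0,0],0.05],
  [[0,0,0],[0,0,0],0.05],
])

```text
clock: 68.63
eef_pos: [0.588, 0.1456, 0.1888]
tool_rot: [0.102, 0.995, 0.0, 0.0]
ft_force: [-0.2, 0.1, 0.1]
grip_width: 0.0083
grasp_force: 60.8
```

Run:
```python
from h import *
inbay();plan(587.7,145.9,132,168.35)
```

```text
bay clip e [-63.  -45.8] f [212.4 217.3 222.3] z [160.  160.9 161.4 163. ]
bay clip e [-11.8  67. ] f [-89.2 -70.6 -61.2] z [108.6 110.7 112.8 127.8]
bay clip e [-11.3  67.2] f [-48.8 -32.9 -23.4] z [108.7 110.7 112.  127.9]
bay clip e [-11.2  67.4] f [-11.4   3.6  14.2] z [109.3 110.8 111.8 127.9]
bay clip e [-11.2  67.2] f [26.4 40.5 52.4] z [109.1 110.8 111.7 128.1]
bay clip e [-9.8 68.9] f [69.4 76.  82.2] z [165.5 167.5 168.6 184.6]
pos [588.  145.7 188.7] turn [ 0.0002  0.0002 -0.0001] rows 0.0 shift [0.0015 0.0007 0.2837] q6end~ 154.0 w 0.008209920143167503 t 68.7
```

Call:
apply_moves([
  [[0.0075,0.001,0],[0,0,0],0.05],
  [[0,0,0.07],[0,0,0],0.05],
  [[0,0,0.08],[0,0,0],0.05],
  [[0,0,0.06],[0,0,0],0.05],
  [[0,0,0.04],[0,0,0],0.05],
  [[0,0,0.028],[0,0,0],0.05],
  [[0,0,0.003],[0,0,0],0.05],
  [[0,0,0],[0,0,0],0.05],
])

```text
clock: 69.35
eef_pos: [0.5868, 0.1464, 0.1327]
tool_rot: [0.102, 0.995, 0.0, 0.001]
ft_force: [-0.5, 0.0, 0.7]
grip_width: 0.0079
grasp_force: 60.8
```

Call:
apply_moves([
  [[0,0,0.003],[0,0,0],0.05],
  [[0,0,0],[0,0,0],0.05],
  [[0,0,0],[0,0,0],0.05],
  [[0,0,0],[0,0,0],0.05],
  [[0,0,0],[0,0,0],0.05],
  [[0,0,0],[0,0,0],0.05],
  [[0,0,0],[0,0,0],0.05],
  [[0,0,0],[0,0,0],0.05],
])

```text
clock: 70.02
eef_pos: [0.5869, 0.1464, 0.1323]
tool_rot: [0.102, 0.995, 0.0, 0.001]
ft_force: [0.7, 0.1, 2.3]
grip_width: 0.0083
grasp_force: 61.0
```

Release, rise and back off toward −y to get a clear view.

Call:
apply_moves([
  [[0,0,0],[0,0,0],0.15],
  [[0,0,0],[0,0,0],0.25],
  [[0,0,0],[0,0,0],0.3],
  [[0,0,0],[0,0,0],0.3],
  [[0,0,-0.05],[0,0,0],0.3],
  [[0,0,-0.1],[0,0,0],0.3],
  [[0,0,-0.15],[0,0,0],0.3],
  [[0,0,-0.2],[0,0,0],0.3],
])

```text
clock: 70.68
eef_pos: [0.5846, 0.1457, 0.2306]
tool_rot: [0.102, 0.995, -0.001, -0.003]
ft_force: [1.2, 0.5, 0.5]
grip_width: 0.0254
grasp_force: 0.0
```

Call:
apply_moves([
  [[0,-0.1,-0.1],[0,0,0],0.3],
  [[0,-0.18,0],[0,0,0],0.3],
  [[0,-0.18,0],[0,0,0],0.3],
  [[0,-0.18,0],[0,0,0],0.3],
  [[0,-0.18,0],[0,0,0],0.3],
  [[0,-0.18,0],[0,0,0],0.3],
  [[0,-0.18,0],[0,0,0],0.3],
  [[0,-0.18,0],[0,0,0],0.3],
])

```text
clock: 71.35
eef_pos: [0.5309, -0.1217, 0.2527]
tool_rot: [0.101, 0.995, 0.0, 0.001]
ft_force: [0.5, -0.7, -1.1]
grip_width: 0.0254
grasp_force: 0.0
```

Call:
apply_moves([
  [[0.05,-0.18,0],[0,0,0],0.3],
  [[0.05,-0.18,0],[0,0,0],0.3],
  [[0.05,-0.1,0],[0,0,0],0.3],
  [[0,0,0],[0,0,0],0.3],
  [[0,0,0],[0,0,0],0.3],
  [[0,0,0],[0,0,0],0.3],
  [[0,0,0],[0,0,0],0.3],
  [[0,0,0],[0,0,0],0.3],
])

```text
clock: 72.02
eef_pos: [0.4842, -0.2032, 0.2518]
tool_rot: [0.101, 0.995, 0.0, 0.0]
ft_force: [0.8, 0.5, -0.1]
grip_width: 0.026
grasp_force: 0.0
```

Run:
```python
from h import *
look('t12')
i=cv2.imread('pics/t12.png')[140:300,60:300];cv2.imwrite('pics/c12.png',cv2.resize(i,None,fx=3,fy=3,interpolation=cv2.INTER_CUBIC))
```

```text
clip [581.  150.5] -13.1 (79.4, 26.8, np.float64(26.8), np.float64(13.0), np.float64(112.3), (201, 188))
clip [573.1 114.1] -12.9 (79.6, 27.0, np.float64(27.0), np.float64(12.7), np.float64(112.2), (217, 192))
clip [565.1  76.3] -10.7 (80.1, 28.1, np.float64(28.1), np.float64(13.3), np.float64(112.3), (233, 195))
clip [557.6  40.4] -13.7 (79.6, 27.1, np.float64(27.1), np.float64(13.8), np.float64(112.0), (250, 199))
clip [549.3   1.9] -11.0 (79.2, 26.8, np.float64(26.8), np.float64(13.6), np.float64(111.5), (266, 203))
on stand [((array([508.1, 395.6]), 49.4, 46.9, 77.1), 0.154), ((array([528. , 306.6]), 31.5, 29.8, -15.8), 0.165)]
```

View pics/c12.png

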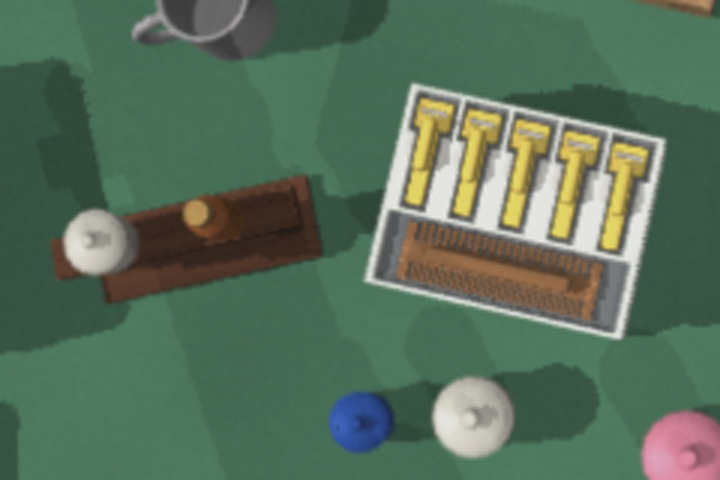

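The crop shows all five clips flat in their own bays with heads to the back (around (430–625, 100–240)). The comb is in the front bay at (500,270), and the pot (98,240) and bottle (205,215) stand upright on the stand.

```bash
python3 -c "
from workcell import bot
print(bot.job_done())"
```

```text
the job is handed in; nothing more can be done
None
```

The job is handed in: the pot and bottle stand upright on the wooden stand, the comb lies flat in the front compartment, and all five clips lie flat in their own compartments with heads to the back, as the final picture confirmed, at about 72 s of the allowed 210 s.

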